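Hold a bar in the cut-off saw for the next cut

TASK

Lay the long white plastic bar gently on the bed of the cut-off saw, bring one end up against the length stop and its side flat along the fence, and hold it there for the cut with one slanting push, as firm as a hand would, that presses it down on the bed and back against the fence together. The program finishes while still holding it like that: do not let go or back away. Keep everything off the raised saw head, and leave all the other things on the bench and the saw where they are.

Things in the scene. Friction and masses are not known exactly. Their poses are not given: they have to be found in the camera images.
- bar_mid (a point): Centre of the workpiece: loose bar of plain white acetal plastic, 180 mm long (its x axis), square section 22 x 22 mm (y and z), 0.09 to 0.17 kg, lying on the bench to the left or right of the saw. Symmetric: any long side may lie on the bed and either end may go to the stop. It slides easily on the saw's bed (friction coefficient about 0.3).
- saw_bed: Bed of the bench cut-off saw: fixed flat aluminium plate, 150 (x) by 320 mm (y). Origin: middle of its upper surface, 50 mm above the bench; x points from the operator to the fence, y to the operator's left along the fence. Fence face at x = +55 mm: 130 mm of clear bed in front. White base below: 320 mm in y, x from -75 to +145 mm. Blade plane at y = -60 mm (dark slot).
- fence: Fence of the saw: fixed dark steel straight edge on the bed, 10 mm thick, 24 mm high, axes parallel to the bed's. Origin: foot of its working face (which looks to -x, the operator), midway along the bed. It runs from y = -160 to +160 mm with a gap for the blade from -75 to -45 mm.
- stop: Length stop: rigid aluminium block clamped over the fence, 22 to 45 mm to the right of the blade's plane. Origin: foot of its working face, where it meets the fence face; axes parallel to the bed's. The working face looks to +y (left), is 28 mm deep (to -x) and 27 mm high; the block reaches 24 mm further to -y and is 36 mm high.
- saw_head: Saw head (blade, guard, motor, handle), held up by a spring. Origin on its hinge, 120 mm in +x and 50 mm above the bed's origin, in the blade's plane; axes parallel to the bed's. Over the bed its lowest point is 82 mm up; it reaches 95 mm in -x (so 30 mm in front of the fence face), 172 mm up, 13 mm to +y and 100 mm to -y (motor): the bar's stop end goes in under it.
- block_a: Short sawn block of the same white plastic, 34 x 22 x 22 mm, on the bench in front of the saw; leave alone. Origin under its centre.
- block_b: The same kind of short block, 34 x 22 x 22 mm, lying on the right front of the saw's bed; leave alone. Origin under its centre.
- clamp: Flat surgical clamp with brass ring handles, 135 x 45 x 7 mm, on the bench on the other side of the saw from the bar; leave alone. Origin under its centre.
- rack: Green tube rack, 85 x 210 x 85 mm with some capped tubes up to 114 mm high, at the back left; leave alone. Origin under its centre.
- bottle: Bottle with an orange cap, 72 mm wide, 150 mm high, at the back right; leave alone. Origin under its centre.
- vial: Small vial, 26 mm wide, 50 mm high, on the bench in front of the saw; leave alone. Origin under its centre.
Not all that is in view belongs to the job. Of the things like the part that bears bar_mid, leave any that is green; of the rest the larger one is meant.

How it is judged:
On the way:
1. the bar lies flat on the saw's bed, in front of the fence (contact force between bar and saw_bed above 0.3 N and z of bar_mid in the frame of saw_bed between 0.008 and 0.014 m and angle between bar_mid's own x axis and vertical between 1.53 and 1.61 rad and x of bar_mid in the frame of fence below 0 m), for 0.2 s.
At the end, for the whole second after the job is handed in: The bar lies flat on the bed along the fence (within 1.4 degrees, gap to the fence under 2 mm) with its end within 2.5 mm of the stop, at rest, and the robot is still pressing it: more than 4 N on the bed and at the same time more than 3 N against the fence (z of bar_mid in the frame of saw_bed between 0.009 and 0.0125 m and angle between the x axis of bar_mid and the y axis of saw_bed, either way round below 0.025 rad and x of bar_mid in the frame of fence between -0.013 and -0.009 m and y of bar_mid in the frame of stop between 0.088 and 0.0925 m and contact force between bar and saw_bed above 4 N and contact force between bar and fence above 3 N and contact force between any of the fingers, the arm and bar above 4 N and linear speed of bar below 0.01 m/s); the arm keeps its last pose, push and grip.
It fails at once if the bar is dropped or thrown (contact force between the fingers and bar below 0.05 N and linear speed of bar above 0.5 m/s).
It fails at once if the saw head is struck (contact force between anything else and saw_head above 2 N).
It fails at once if the bar is pressed far harder than a hand would (contact force between bar and saw_bed above 90 N or contact force between bar and fence above 90 N).
It fails at once if another thing on the bench or the saw is moved by more than 20 mm (distance of any of block_a, block_b, clamp, rack, bottle, vial from where it was at the start of the episode above 0.02 m).
It also fails if it takes over 72 s, if anything falls off the work surface, if the arm or the gripper's body presses on something with over 40 N, if the wrist force passes 120 N, or if a joint passes its speed limit or range.

ROBOT

A 6-joint arm with a two-finger parallel gripper is mounted at the origin on the work surface. World frame = base frame: x ahead of the robot, y to its left, z up, the work surface at z = 0. Lengths are in m, angles in rad, forces in N, time in s.
With the tool pointing down it reaches from about 0.225 to 0.875 m from the base axis. Payload 3.4 kg.
Tool frame: the origin (TCP) lies at the very end of the fingers, on their centre line; the grasp point (between the pads) lies 19 mm behind it; z points along the fingers, y is the direction in which the jaws open and shut (so a half turn about z gives the same grasp; the last joint's range is limited). The gripper opens to 85 mm and grips with 20 to 120 N. Pads are 22 mm wide; open, the fingers measure 114 mm over their backs; the gripper's body (76 mm by 85 mm) begins 54 mm behind the grasp point. The pads swing forward as they close: fully open they stand 13 mm farther back than shut.
Start: joints at [1.076, 0.276, 1.505, -0, 1.361, -0.121], TCP at [0.21, 0.535, 0.231] pointing down, gripper open.
Joint ranges: [-2.89, 2.89], [-0.75, 2.08], [0.22, 2.7], [-1.18, 4.32], [0.11, 2.71], [-2.7, 2.7]. Speed limits (rad/s): [2.57, 2.57, 3.14, 3.14, 3.14, 3.14].

INTERFACE

Orientations are given as a unit quaternion [w, x, y, z].
In Python, from rig import manip, eyes gives the robot as it stands. The module is installed in compiled form; this text tells all that it offers.
- The arm moves only by the tool servo_tool, never from a script. Its argument "deltas" is one flat list of numbers, 6 for each row, row after row: the shift along the tool's x, y, z in cm, then the turn, a rotation vector about the tool's x, y, z in degrees. A call has 1 to 20 rows; each row shifts and turns the pose as measured when the row begins, along the tool's axes as they then stand; what a row does not reach is not made up. A row lasts 1/10 s, in which the tool goes at most 50 mm and 8.59 degrees, less where a joint would pass 70% of its speed; a pose out of reach is approached as far as the arm can. A call with a gripper value outside its range is refused whole. "jaw" is the finger opening in cm, from 0 to 8.54, set as the call begins (left out, the last holds). The fingers move at their own pace and stop on an object; "grip_force" is the grip in N (left out, the last holds). Time passes only in rows, so rows that do not move let the fingers close. It gives the time, the measured TCP pose, the force and the opening at its end, in the units of the state.
- manip.get_state(): the state, without advancing time (a new reading comes with each control period).
- eyes.get_image(name): name is "scene" or "top" or "wrist"; returns (picture, depth): 420x560x3 uint8, red, green, blue; 420x560 float32, m along the optical axis (not along the pixel's ray), 0 where there is no reading.
- eyes.get_calibration(name): a dict with "camera_matrix" (3x3 intrinsics, pixels), "distortion" ([k1, k2, p1, p2, k3] as OpenCV has them; the pictures are not rectified), "rvec" (rotation vector, rad) and "tvec" (3), from world to camera coordinates, as OpenCV has them. Camera axes: x right, y down, z forward; pixel columns grow to the right and rows downward; lengths in m; the calibration is good to about 2 mm. A picture is of the moment at which its call begins: read the wrist's pose just before it. get_calibration takes no time and is no camera call; for the wrist camera it gives the pose at the moment of the call.
- manip.sign_off(): hands the job in, once; it reports no verdict.
The state is a dict: "clock": time; "qpos": joint angles; "qd": joint speeds; "effort": joint torques, N m; "position": TCP position; "ee_rot": TCP orientation; "contact_force": force on the tool from outside, world axes, zero at the start; "moment": the same for the moment, N m; "width": finger opening in m.
Only numpy, scipy, OpenCV 4.12 (cv2) and the standard library are available. Lean on these libraries where they do the work, as an engineer would, in place of code of your own. Each camera call takes 0.05 s, during which the arm holds its last target.

## Working session

There is one attempt and no reset: what is moved stays moved. The work goes in short steps, Python scripts to look and compute and a tool call to move; the robot and the scene stay as the last step left them, time stands still between calls to the robot, and variables do not carry over. Pictures are saved under pics/ and viewed, and the job is handed in when it is done.

Besides the shell and the picture viewer there is one more tool, called after ">>>" as name(argument=value, ...), one argument or row to a line, values as JSON. servo_tool: Moves the arm, as the interface text tells. Its arguments: {"type":"object","properties":{"deltas":{"type":"array","items":{"type":"number"}},"jaw":{"type":"number"},"grip_force":{"type":"number"}},"required":["deltas"]}

```bash
mkdir -p pics; python3 - <<'E'
from rig import manip, eyes
import cv2
print(manip.get_state())
for n in ["scene","top"]:
    im,d=eyes.get_image(n)
    cv2.imwrite(f"pics/{n}0.png",im[:,:,::-1])
    c=eyes.get_calibration(n);print(n,c)
E
```

```text
{'clock': 0.0, 'qpos': array([ 1.07598673e+00,  2.76613481e-01,  1.50615052e+00,  1.84133386e-06,
        1.36073430e+00, -1.20995081e-01]), 'qd': array([-0.0005162 , -0.00066934, -0.00113135,  0.00046012, -0.0021953 ,
        0.00074063]), 'effort': array([ 6.55078584e-04, -4.16770434e+01, -2.45801014e+01, -1.24118496e-04,
        1.09179641e-02, -2.05339127e-06]), 'position': array([0.20971182, 0.53480451, 0.23042227]), 'ee_rot': array([-2.89620342e-04,  1.85821017e-01,  9.82583147e-01, -9.07739011e-04]), 'contact_force': array([-0.62291072, -0.45312151,  0.51361622]), 'moment': array([-0.00519237,  0.00852995, -0.0404821 ]), 'width': 0.08579734667833935}
scene {'camera_matrix': array([[395.29097651,   0.        , 281.54366872],
       [  0.        , 395.29097651, 206.27544051],
       [  0.        ,   0.        ,   1.        ]]), 'distortion': array([-0.06611319,  0.        ,  0.        ,  0.        ,  0.        ]), 'rvec': array([ 2.39834896,  0.77537999, -0.25562633]), 'tvec': array([-0.43665111, -0.14701809,  1.2042231 ])}
top {'camera_matrix': array([[469.77358466,   0.        , 274.6202154 ],
       [  0.        , 469.77358466, 212.79666954],
       [  0.        ,   0.        ,   1.        ]]), 'distortion': array([-0.0790268,  0.       ,  0.       ,  0.       ,  0.       ]), 'rvec': array([ 2.12200723, -2.16993988,  0.16719542]), 'tvec': array([0.0874135 , 0.48102522, 1.52250683])}
```

View pics/scene0.png

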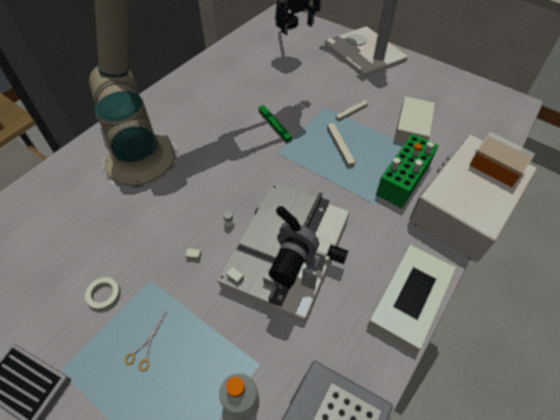

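View pics/top0.png

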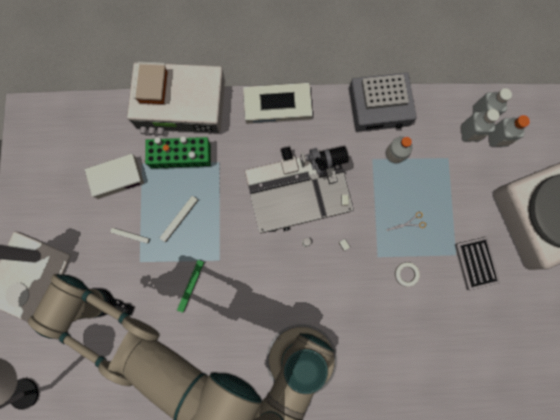

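The top view shows the larger white bar on the left mat at about (180,218). The smaller decoy is at (130,236), the green bar at (190,286), and the saw is centred near (300,195) with its head at (330,158). Next I'll measure these.

```bash
cat > h.py <<'E'
import numpy as np, cv2
from rig import manip, eyes
def cal(n):
    c=eyes.get_calibration(n); R=cv2.Rodrigues(np.array(c["rvec"],float))[0]; return np.array(c["camera_matrix"]),np.array(c["distortion"]),R,np.array(c["tvec"],float).ravel(),
def ray(c,uv,h):
    K,D,R,t=c
    p=cv2.undistortPoints(np.array(uv,float).reshape(-1,1,2),K,D).reshape(-1,2)
    d=np.c_[p,np.ones(len(p))]@R; o=-R.T@t
    s=(np.asarray(h)-o[2])/d[:,2]
    return o+d*s[:,None]
def proj(c,P):
    K,D,R,t=c
    return cv2.projectPoints(np.array(P,float).reshape(-1,1,3),cv2.Rodrigues(R)[0],t,K,D)[0].reshape(-1,2)
def cloud(c,dep):
    K,D,R,t=c
    v,u=np.mgrid[:dep.shape[0],:dep.shape[1]]
    p=cv2.undistortPoints(np.stack([u,v],-1).reshape(-1,1,2).astype(float),K,D).reshape(-1,2)
    z=dep.ravel(); P=np.c_[p*z[:,None],z]
    W=(P-t)@R; W[z==0]=np.nan
    return W.reshape(*dep.shape,3)
E
python3 - <<'E'
from h import *
im,d=eyes.get_image("top"); c=cal("top"); W=cloud(c,d)
np.save("topW.npy",W); np.save("topim.npy",im)
cr=im[120:250,220:370,::-1]; cv2.imwrite("pics/saw_top.png",cv2.resize(cr,None,fx=5,fy=4.5,interpolation=cv2.INTER_CUBIC))
print(W[218,180],W[200,290],W[190,262],W[236,130])
hs=cv2.cvtColor(im,cv2.COLOR_RGB2HSV)
m=((hs[:,:,1]<60)&(hs[:,:,2]>140)).astype(np.uint8)
sub=np.zeros_like(m); sub[180:250,105:212]=m[180:250,105:212]
cs,_=cv2.findContours(sub,cv2.RETR_EXTERNAL,cv2.CHAIN_APPROX_NONE)
for k in cs:
    if cv2.contourArea(k)>60:
        r=cv2.minAreaRect(k); b=cv2.boxPoints(r); print(r); P=ray(c,b,0.022); print(P.mean(0), np.linalg.norm(P[0]-P[1]),np.linalg.norm(P[1]-P[2]),P)
im,d=eyes.get_image("scene"); c=cal("scene"); W=cloud(c,d)
np.save("scW.npy",W); np.save("scim.npy",im)
cr=im[180:325,215:365,::-1]; cv2.imwrite("pics/saw_sc.png",cv2.resize(cr,None,fx=4.5,fy=4,interpolation=cv2.INTER_CUBIC))
E
```

```text
[0.47469966 0.39436713 0.01938684] [0.5219678  0.02510319 0.05207825] [0.55412979 0.11645025 0.06918937] [0.41813106 0.56466533 0.0129152 ]
((158.0, 214.5), (69.0, 106.0), 90.0)
[0.48913384 0.46964819 0.022     ] 0.3638910791149737 0.23373048615544287 [[0.611003   0.65325602 0.022     ]
 [0.60204756 0.28947515 0.022     ]
 [0.36831777 0.29004919 0.022     ]
 [0.37516703 0.64581239 0.022     ]]
((121.5, 185.5), (11.0, 33.0), 90.0)
[0.59041531 0.59552333 0.022     ] 0.1143749464330991 0.03819299830462958 [[0.611003   0.65325602 0.022     ]
 [0.60808299 0.53891835 0.022     ]
 [0.56990075 0.53801167 0.022     ]
 [0.57267451 0.65190729 0.022     ]]
```

```bash
ls -l pics
```

```text
total 1364
-rw-r--r-- 1 agent agent 391352 Dec  7 02:04 saw_sc.png
-rw-r--r-- 1 agent agent 301705 Dec  7 02:04 saw_top.png
-rw-r--r-- 1 agent agent 387231 Dec  7 02:04 scene0.png
-rw-r--r-- 1 agent agent 309131 Dec  7 02:04 top0.png
```

View pics/saw_top.png

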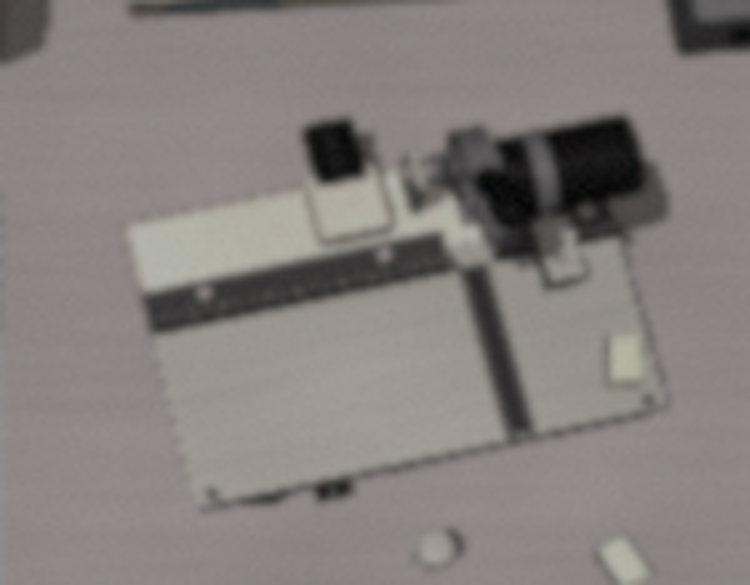

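View pics/saw_sc.png

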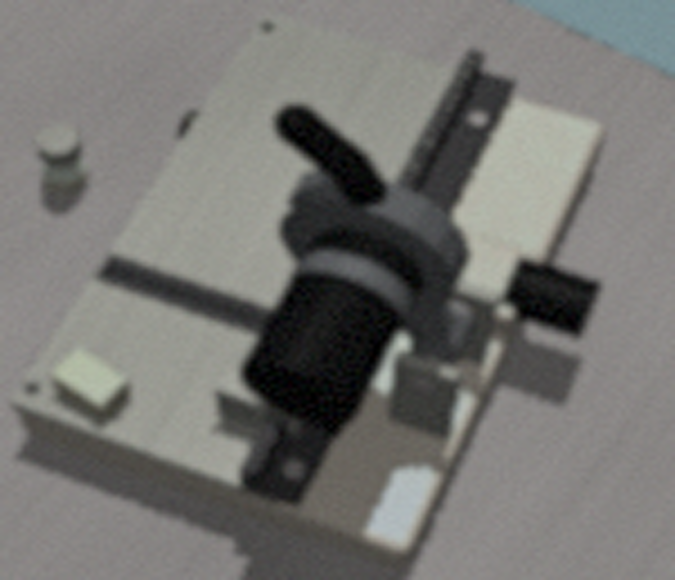

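```bash
cat >> h.py <<'E'
def edge(g,p,q,w=6,n=60,sgn=0,trim=0.05):
    """refine line p->q: strongest gradient across, robust line fit; returns 2 points"""
    p=np.array(p,float);q=np.array(q,float);d=(q-p)/np.linalg.norm(q-p);nn=np.array([-d[1],d[0]])
    s=np.arange(-w,w+.01,.25);pts=[]
    for a in np.linspace(trim,1-trim,n):
        c=p+(q-p)*a; X=c+s[:,None]*nn
        v=cv2.remap(g.astype(np.float32),X[:,0].astype(np.float32)[None],X[:,1].astype(np.float32)[None],cv2.INTER_LINEAR)[0]
        v=cv2.GaussianBlur(v[None],(0,0),2)[0]
        gr=np.gradient(v); 
        k=np.argmax(np.abs(gr) if sgn==0 else gr*sgn); 
        if 2<k<len(s)-3: pts.append(X[k])
    L=cv2.fitLine(np.array(pts,np.float32),cv2.DIST_HUBER,0,.01,.01).ravel()
    f=lambda z:L[2:]+L[:2]*((z-L[2:])@L[:2])
    r=np.abs((np.array(pts)-L[2:])@np.array([-L[1],L[0]]))
    return np.array([f(p),f(q)]),np.median(r)
E
python3 - <<'E'
from h import *
im=np.load("topim.npy"); c=cal("top"); g=cv2.cvtColor(im,cv2.COLOR_RGB2GRAY)
T=lambda x,y:(220+x/5-.4,120+y/4.5-.4)
def ang(P): 
    v=P[1]-P[0]; return np.degrees(np.arctan2(v[1],v[0]))
for n,p,q,h in [("front",T(204,505),T(665,405),.05),("fence",T(153,332),T(440,268),.074),("left",T(152,335),T(200,500),.05),("right",T(632,270),T(665,400),.05),("slotL",T(467,280),T(510,435),.05),("slotR",T(490,270),T(533,425),.05)]:
    e,r=edge(g,p,q,4); P=ray(c,e,h); print(n,e.round(1).tolist(),round(r,2),P.round(4).tolist(),ang(P).round(2))
W=np.load("topW.npy")
hs=cv2.cvtColor(im,cv2.COLOR_RGB2HSV)
print(hs[218,180],hs[218,160],hs[236,130],hs[240,110])
sub=hs[185:250,150:212]; m=np.zeros(im.shape[:2],np.uint8); m[185:250,150:212]=((sub[:,:,0]<75)|(sub[:,:,1]<35))&(sub[:,:,2]>100)
cs,_=cv2.findContours(m,cv2.RETR_EXTERNAL,cv2.CHAIN_APPROX_NONE)
for k in cs:
    if cv2.contourArea(k)>60:
        r=cv2.minAreaRect(k); b=cv2.boxPoints(r); print(r); P=ray(c,b,0.022); print(P.mean(0), np.linalg.norm(P[0]-P[1]),np.linalg.norm(P[1]-P[2]),P.tolist())
E
```

```text
front [[260.3, 231.6], [352.5, 209.4]] 0.0 [[0.4197, 0.1248, 0.05], [0.4865, -0.1806, 0.05]] -77.66
fence [[250.3, 194.0], [307.9, 180.3]] 0.07 [[0.5409, 0.1546, 0.074], [0.5821, -0.0343, 0.074]] -77.69
left [[250.1, 194.0], [258.6, 230.9]] 0.21 [[0.5453, 0.1564, 0.05], [0.4219, 0.1304, 0.05]] -168.06
right [[344.6, 179.9], [351.5, 208.8]] 0.21 [[0.5863, -0.1587, 0.05], [0.4886, -0.1773, 0.05]] -169.24
slotL [[312.2, 182.0], [321.2, 216.4]] 0.05 [[0.5814, -0.0505, 0.05], [0.4654, -0.0759, 0.05]] -167.66
slotR [[317.0, 179.8], [326.0, 214.1]] 0.05 [[0.5888, -0.0668, 0.05], [0.4727, -0.0922, 0.05]] -167.64
[ 36  14 177] [ 93  31 158] [ 33  14 178] [  3  16 144]
((180.49998474121094, 216.99998474121094), (60.99999237060547, 63.99999237060547), -0.0)
[0.4787774  0.39261649 0.022     ] 0.21734736068569327 0.2078519204162339 [[0.37236341056753736, 0.4936376584409017, 0.02200000000000002], [0.5896801451347441, 0.4972862299535701, 0.02200000000000002], [0.5847482016514108, 0.2894928307461033, 0.02200000000000002], [0.36831782643422323, 0.29004924295631884, 0.02200000000000002]]
```

```bash
python3 - <<'E'
from h import *
im=np.load("topim.npy"); c=cal("top"); 
f=cv2.GaussianBlur(im,(3,3),0).astype(int); rb=f[:,:,0]-f[:,:,2]
print(rb[218,180],rb[218,160],rb[236,130])
m=np.zeros(im.shape[:2],np.uint8); m[190:245,150:212]=(rb>-10)[190:245,150:212]
cs,_=cv2.findContours(m,cv2.RETR_EXTERNAL,cv2.CHAIN_APPROX_NONE)
for k in cs:
    if cv2.contourArea(k)>30:
        r=cv2.minAreaRect(k); b=cv2.boxPoints(r); print(r); P=ray(c,b,0.022); print(P.mean(0), np.linalg.norm(P[0]-P[1]),np.linalg.norm(P[1]-P[2]),P.tolist())
E
```

```text
8 -19 9
((178.43077087402344, 218.4461669921875), (8.945992469787598, 55.43006134033203), 37.87498474121094)
[0.47336513 0.39889934 0.022     ] 0.18484050850813602 0.030811063311399604 [[0.4099873462984852, 0.4676367662709211, 0.02200000000000002], [0.5558484664126504, 0.35410022050442624, 0.02200000000000002], [0.5364713970298629, 0.33014503725499744, 0.02200000000000002], [0.3911533111670883, 0.44371532717885165, 0.02200000000000002]]
```

```bash
cat >> h.py <<'E'
from scipy.spatial.transform import Rotation as Ro
def pose():
    s=manip.get_state(); w,x,y,z=s["ee_rot"]; return np.array(s["position"]),Ro.from_quat([x,y,z,w]),s
def down(yang): # tool down, y axis at angle
    a=np.radians(yang); y=np.array([np.cos(a),np.sin(a),0]);z=np.array([0,0,-1.]);return Ro.from_matrix(np.c_[np.cross(y,z),y,z])
def plan(p,R=None):
    p0,R0,s=pose()
    if R is None:R=R0
    print("rot first (tool, deg):",np.degrees((R0.inv()*R).as_rotvec()).round(2)," then shift cm:",(R.inv().apply(np.array(p)-p0)*100).round(2), " | shift in present axes:",(R0.inv().apply(np.array(p)-p0)*100).round(2))
E
python3 - <<'E'
from h import *
plan([.475-.789*.03,.397+.614*.03,.16],down(52.1))
E
```

```text
rot first (tool, deg): [-0.06  0.   16.48]  then shift cm: [-26.4    5.4    7.08]  | shift in present axes: [-26.85  -2.31   7.08]
```

>>> servo_tool(
  deltas=[0,0,0,0,0,8.2,0,0,0,0,0,8.2,-4,0.8,0,0,0,0,-4,0.8,0,0,0,0,-4,0.8,0,0,0,0,-4,0.8,1,0,0,0,-4,0.8,2,0,0,0,-3.5,0.8,2,0,0,0,-2.5,0.6,2,0,0,0,0,0,0,0,0,0],
  jaw=6,
  grip_force=40,
)

```text
clock: 1.2
position: [0.4546, 0.4127, 0.1567]
ee_rot: [-0.0, 0.328, 0.945, 0.0]
contact_force: [-0.2, 0.8, 0.0]
width: 0.0601
```

```bash
python3 - <<'E'
from h import *
plan([.475-.789*.03,.397+.614*.03,.16],down(52.1))
c=cal("wrist"); im,d=eyes.get_image("wrist"); cv2.imwrite("pics/w1.png",im[:,:,::-1]); np.save("w1.npy",im)
print(proj(c,[[.475,.397,.022],[.475+.071,.397-.055,.022],[.475-.071,.397+.055,.022]]), pose()[2]["contact_force"])
E
```

```text
rot first (tool, deg): [-0.01 -0.04 -0.35]  then shift cm: [ 0.43  0.02 -0.33]  | shift in present axes: [ 0.43  0.01 -0.33]
[[280.19896874 226.00156509]
 [280.92818525 311.49883517]
 [279.32928438 124.30589004]] [0.91598021 0.97581087 0.45637961]
```

View pics/w1.png

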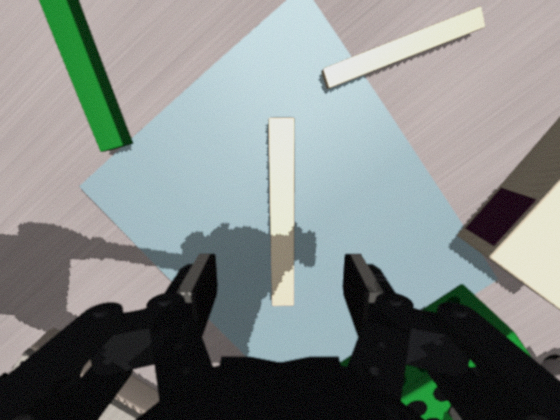

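The wrist view shows the bar upright in the picture, from (282,117) to (284,305), between the fingers. The decoy is at upper right and the green bar at upper left.

```bash
python3 - <<'E'
from h import *
c=cal("wrist"); im=np.load("w1.npy"); g=cv2.cvtColor(im,cv2.COLOR_RGB2GRAY)
L,_=edge(g,(269,120),(273,300),5); Rr,_=edge(g,(294,120),(294,300),5)
print(L,Rr)
T,_=edge(g,(270,117),(293,117),5);B,_=edge(g,(273,305),(293,305),5);print(T,B)
PL=ray(c,L,.022);PR=ray(c,Rr,.022);PT=ray(c,T,.022).mean(0);PB=ray(c,B,.022).mean(0)
print(PT,PB,(PT+PB)/2,np.linalg.norm(PT-PB)); 
for P in (PL,PR): v=P[0]-P[1];print(np.degrees(np.arctan2(v[1],v[0])))
print((PL.mean(0)+PR.mean(0))/2,np.linalg.norm((PL-PR).mean(0)))
E
```

```text
[[268.25697446 120.01397386]
 [271.64152207 300.02553824]] [[293.30041583 119.99953002]
 [293.17888748 299.99944419]]
[[270.00000061 117.7500101 ]
 [293.00000061 117.74999128]] [[273.00929316 305.30888591]
 [292.99120605 304.7077074 ]]
[0.4000595  0.45803254 0.022     ] [0.54129212 0.34909467 0.022     ] [0.47067581 0.4035636  0.022     ] 0.17836510935602118
142.3374788572272
142.42697551186424
[0.46880654 0.40427443 0.022     ] 0.021073122812175868
```

```bash
python3 - <<'E'
from h import *
plan([.4705-.792*.03,.4035+.610*.03,.004],down(52.4))
E
```

```text
rot first (tool, deg): [ 0.08 -0.08 -0.61]  then shift cm: [ 1.03  0.21 15.41]  | shift in present axes: [ 1.01  0.18 15.41]
```

>>> servo_tool(
  deltas=[1,0.2,3,0,0,-0.6,0,0,4,0,0,0,0,0,4,0,0,0,0,0,2,0,0,0,0,0,1,0,0,0,0,0,0.5,0,0,0,0,0,0,0,0,0],
)

```text
clock: 1.95
position: [0.4453, 0.4307, 0.0167]
ee_rot: [0.001, 0.32, 0.947, 0.007]
contact_force: [0.6, 0.4, 0.7]
width: 0.0598
```

```bash
python3 - <<'E'
from h import *
plan([.4705-.792*.03,.4035+.610*.03,.004],down(52.4)); print(pose()[2])
E
```

```text
rot first (tool, deg): [ 0.86 -0.12  0.25]  then shift cm: [-0.66 -0.62  1.27]  | shift in present axes: [-0.66 -0.64  1.26]
{'clock': 1.95, 'qpos': array([ 0.65294635,  0.51749688,  1.70313478,  0.00750826,  0.90697453,
       -0.2705382 ]), 'qd': array([ 0.01235819, -0.01515229, -0.01475166,  0.00180306,  0.00663366,
        0.00146136]), 'effort': array([-2.32235977e-02, -4.87562621e+01, -1.82655072e+01,  3.23536259e-02,
       -1.35817020e-01, -4.26593306e-04]), 'position': array([0.44529623, 0.43067766, 0.01671104]), 'ee_rot': array([0.0014516 , 0.32019801, 0.94732016, 0.00745892]), 'contact_force': array([0.55327669, 0.36841846, 0.73215577]), 'moment': array([0.02085085, 0.01872971, 0.04189703]), 'width': 0.05983536659670512}
```

>>> servo_tool(
  deltas=[-0.3,-0.3,0.4,0.8,0,0.2,-0.3,-0.3,0.4,0,0,0,0,0,0.4,0,0,0,0,0,0,0,0,0],
)

```text
clock: 2.35
position: [0.4487, 0.4237, 0.008]
ee_rot: [0.001, 0.322, 0.947, 0.004]
contact_force: [-0.4, -0.2, -0.2]
width: 0.0599
```

```bash
python3 - <<'E'
from h import *
plan([.4705-.792*.03,.4035+.610*.03,.004],down(52.4)); print(pose()[2]["contact_force"])
c=cal("wrist"); im,d=eyes.get_image("wrist"); cv2.imwrite("pics/w2.png",im[:,:,::-1])
E
```

```text
rot first (tool, deg): [ 0.43 -0.    0.05]  then shift cm: [ 0.04 -0.27  0.4 ]  | shift in present axes: [ 0.04 -0.28  0.4 ]
[-0.41403622 -0.18291009 -0.19184474]
```

View pics/w2.png

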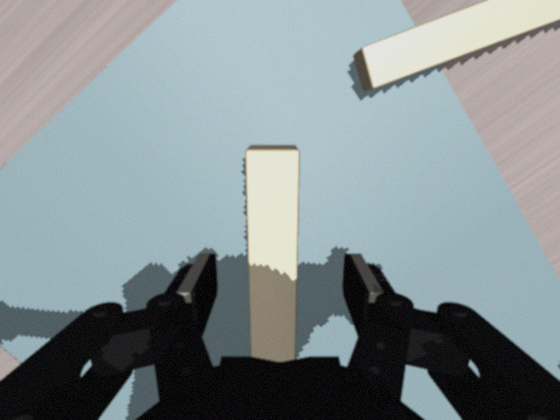

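The bar stands between the fingers at columns 247–299, with the pads at 215 and 345. I'll centre on it, lower and close.

>>> servo_tool(
  deltas=[0,-0.25,0.2,0.4,0,0,0,-0.1,0.2,0,0,0,0,0,0.1,0,0,0],
)

```text
clock: 2.7
position: [0.4471, 0.4209, 0.0035]
ee_rot: [0.0, 0.322, 0.947, 0.001]
contact_force: [-0.8, -0.3, -0.1]
width: 0.0604
```

>>> servo_tool(
  deltas=[0,0,0,0,0,0,0,0,0,0,0,0,0,0,0,0,0,0,0,0,0,0,0,0,0,0,0,0,0,0,0,0,0,0,0,0],
  jaw=1.5,
  grip_force=40,
)

```text
clock: 3.3
position: [0.447, 0.421, 0.0033]
ee_rot: [0.0, 0.322, 0.947, 0.0]
contact_force: [0.1, 0.3, 0.8]
width: 0.0211
```

>>> servo_tool(
  deltas=[0,0,-1,0,0,0,0,0,-3,0,0,0,0,0,-4,0,0,0,0,0,-4,0,0,0,0,0,-3,0,0,0,0,0,-2,0,0,0],
)

```text
clock: 3.9
position: [0.4437, 0.4188, 0.177]
ee_rot: [-0.003, 0.322, 0.947, -0.004]
contact_force: [0.0, 0.5, -2.6]
width: 0.0214
```

```bash
python3 - <<'E'
from h import *
plan([.5147,.0746,.17],down(12.33));print(pose()[2]["contact_force"])
E
```

```text
rot first (tool, deg): [-6.300e-01  1.000e-02  4.009e+01]  then shift cm: [-35.14  -0.42   0.7 ]  | shift in present axes: [-26.62 -22.94   0.84]
[ 0.04934779  0.52134015 -2.5603761 ]
```

>>> servo_tool(
  deltas=[0,0,0,0,0,6.7,0,0,0,0,0,6.7,0,0,0,0,0,6.7,0,0,0,0,0,6.7,0,0,0,0,0,6.7,0,0,0,0,0,6.6,-3,0,0,0,0,0,-3.5,0,0,0,0,0,-3.5,0,0,0,0,0,-3.5,0,0,0,0,0,-3.5,0,0,0,0,0,-3.5,0,0,0,0,0,-3.5,0,0,0,0,0,-3,0,0,0,0,0,-3,0,0,0,0,0,-2,0,0,0,0,0,0,0,0,0,0,0],
)

```text
clock: 5.6
position: [0.5034, 0.0949, 0.1912]
ee_rot: [0.001, 0.637, 0.771, 0.003]
contact_force: [-0.8, 0.3, -2.4]
width: 0.0211
```

```bash
python3 - <<'E'
from h import *
plan([.5147,.0746,.12],down(12.33));print(pose()[2]["contact_force"])
c=cal("wrist"); im,d=eyes.get_image("wrist"); cv2.imwrite("pics/w3.png",im[:,:,::-1]);np.save("w3.npy",im)
im,d=eyes.get_image("top"); cv2.imwrite("pics/t3.png",cv2.resize(im[100:260,200:380,::-1],None,fx=4,fy=3.7,interpolation=cv2.INTER_CUBIC))
E
```

```text
rot first (tool, deg): [ 0.35 -0.2  -1.52]  then shift cm: [-2.22  0.67  7.12]  | shift in present axes: [-2.23  0.68  7.12]
[-0.79444789  0.29019149 -2.37792347]
```

View pics/w3.png

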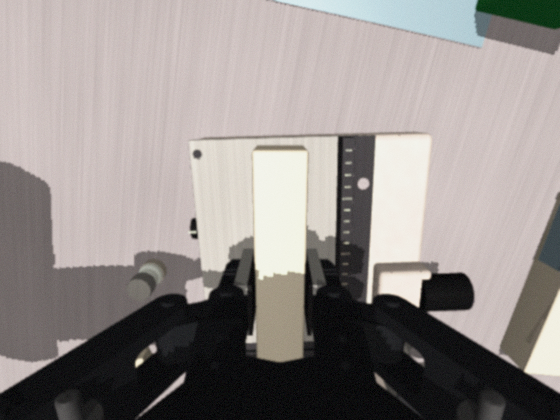

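View pics/t3.png

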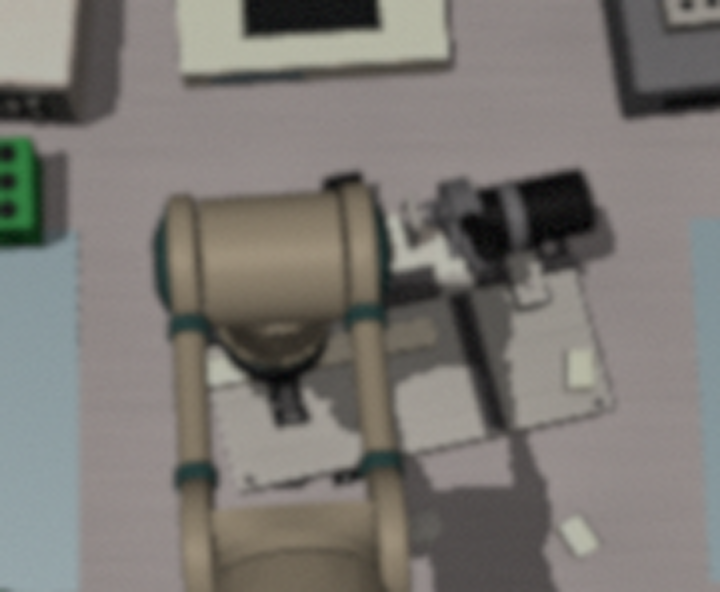

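Wrist view: the bar is held above the bed and stays left of the fence (face edge about column 338). The bed's front-left corner is at (192,140). I'll use these edges to refine the bed pose.

```bash
python3 - <<'E'
from h import *
im=np.load("w3.npy"); c=cal("wrist"); g=cv2.cvtColor(im,cv2.COLOR_RGB2GRAY)
a=np.radians(12.33); ex=np.array([np.cos(a),np.sin(a)]);ey=np.array([-ex[1],ex[0]])
for n,p,q,h in [("fence",(338,142),(341,225),.05),("fence top",(338,142),(341,225),.074),("front",(192,143),(201,250),.05),("left",(200,140),(250,139),.05)]:
    e,r=edge(g,p,q,5); P=ray(c,e,h)[:,:2]; v=P[0]-P[1]
    print(n,e.round(1).tolist(),round(r,2),"ang",np.degrees(np.arctan2(v[1],v[0])).round(2),"ex",(P@ex).round(4),"ey",(P@ey).round(4))
E
```

```text
fence [[337.4, 142.0], [336.1, 224.9]] 0.11 ang 102.73 ex [0.5639 0.5644] ey [ 0.0356 -0.0405]
fence top [[337.4, 142.0], [336.1, 224.9]] 0.11 ang 102.73 ex [0.5595 0.56  ] ey [ 0.0375 -0.0321]
front [[189.4, 143.2], [198.9, 250.2]] 0.33 ang 101.7 ex [0.4353 0.4342] ey [ 0.0379 -0.0624]
left [[200.0, 139.9], [250.0, 138.2]] 0.08 ang -167.38 ex [0.4448 0.4881] ey [0.0405 0.0407]
```

>>> servo_tool(
  deltas=[0,0,0,0.3,-0.2,-1.5,-1.1,0.3,2,0,0,0,-1.1,0.4,3,0,0,0,0,0,3,0,0,0,0,0,2.5,0,0,0,0,0,1.5,0,0,0,0,0,0,0,0,0],
)

```text
clock: 6.4
position: [0.5159, 0.0857, 0.0697]
ee_rot: [0.0, 0.619, 0.785, 0.003]
contact_force: [-0.4, -0.0, -1.9]
width: 0.0211
```

```bash
python3 - <<'E'
from h import *
plan([.5147,.0746,.054],down(12.4));print(pose()[2]["contact_force"])
E
```

```text
rot first (tool, deg): [ 0.32 -0.21  1.05]  then shift cm: [-1.06 -0.36  1.57]  | shift in present axes: [-1.06 -0.38  1.56]
[-0.38294114 -0.0466046  -1.92879657]
```

>>> servo_tool(
  deltas=[-0.6,-0.2,0.4,0.3,-0.2,1,-0.5,-0.2,0.4,0,0,0,0,0,0.3,0,0,0,0,0,0.2,0,0,0,0,0,0.1,0,0,0,0,0,0,0,0,0],
)

```text
clock: 7.0
position: [0.5169, 0.075, 0.058]
ee_rot: [0.002, 0.625, 0.78, 0.002]
contact_force: [0.2, -0.6, -1.8]
width: 0.0208
```

>>> servo_tool(
  deltas=[0,0,0.1,0,0,0,0,0,0.1,0,0,0,0,0,0,0,0,0],
)

```text
clock: 7.3
position: [0.5173, 0.075, 0.0564]
ee_rot: [0.003, 0.625, 0.78, 0.002]
contact_force: [0.5, 0.4, -2.2]
width: 0.0211
```

```bash
python3 - <<'E'
from h import *
plan([.5147,.0746,.0535],down(12.4));print(pose()[2]["contact_force"])
im,d=eyes.get_image("wrist"); cv2.imwrite("pics/w4.png",im[:,:,::-1]);np.save("w4.npy",im)
im,d=eyes.get_image("scene"); cv2.imwrite("pics/s4.png",cv2.resize(im[150:325,215:395,::-1],None,fx=4,fy=3.4,interpolation=cv2.INTER_CUBIC))
E
```

```text
rot first (tool, deg): [0.42 0.08 0.18]  then shift cm: [ 0.02 -0.27  0.29]  | shift in present axes: [ 0.02 -0.27  0.29]
[ 0.50344835  0.44300106 -2.20103593]
```

View pics/w4.png

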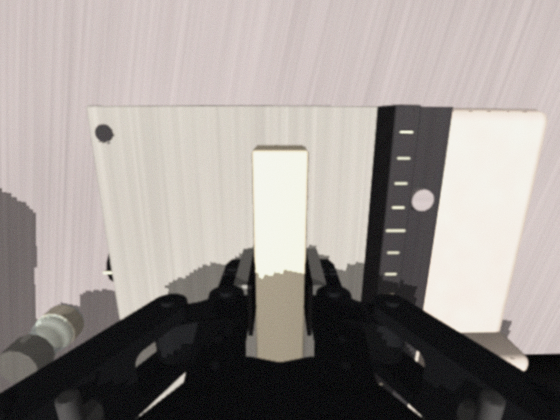

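View pics/s4.png

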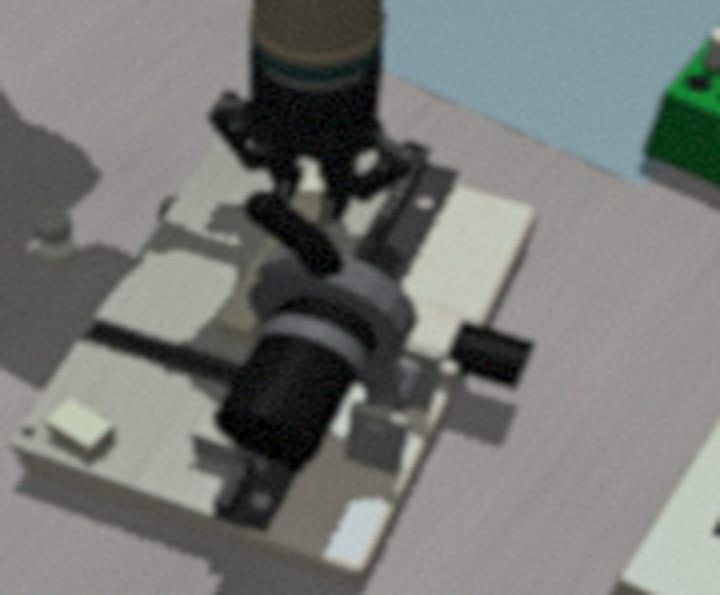

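```bash
python3 - <<'E'
from h import *
c=cal("top"); a=np.radians(12.4); ex=np.array([np.cos(a),np.sin(a)]);ey=np.array([-ex[1],ex[0]])
T=lambda x,y:(220+x/5-.4,120+y/4.5-.4)
for z in (.05,.077,.086):
    P=ray(c,[T(548,285),T(585,275),T(540,258)],z)[:,:2]; print(z,(P@ex-.5645).round(4),(P@ey+.121).round(4))
im=np.load("topim.npy"); cv2.imwrite("pics/stop.png",cv2.resize(im[165:195,315:350,::-1],None,fx=16,fy=16,interpolation=cv2.INTER_CUBIC))
E
```

```text
0.05 [-0.0238 -0.0223 -0.0028] [-0.1074 -0.1334 -0.1074]
0.077 [-0.0287 -0.0272 -0.0081] [-0.1028 -0.1283 -0.1028]
0.086 [-0.0303 -0.0289 -0.0098] [-0.1013 -0.1266 -0.1013]
```

View pics/stop.png

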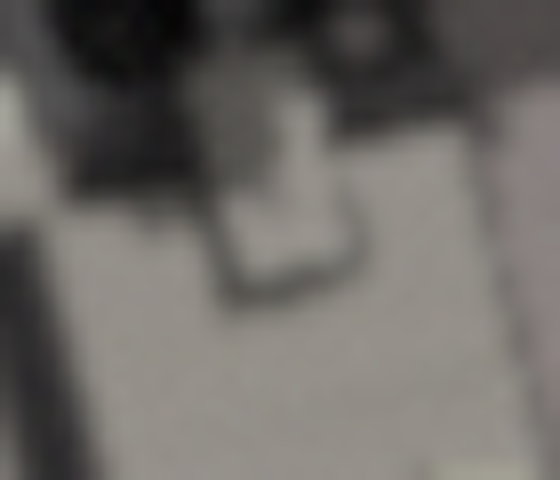

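>>> servo_tool(
  deltas=[-1.2,0,0,0.4,0,0.2,-1.2,0,0,0,0,0,-1.2,0,0,0,0,0,-1.2,0,0,0,0,0,0,0,0,0,0,0],
)

```text
clock: 7.9
position: [0.5293, 0.0231, 0.0566]
ee_rot: [0.001, 0.627, 0.779, -0.001]
contact_force: [0.0, 0.0, -2.3]
width: 0.0209
```

>>> servo_tool(
  deltas=[0,0,0.15,0,0,0,0,0,0.1,0,0,0,0,0,0.1,0,0,0,0,0,0,0,0,0],
)

```text
clock: 8.3
position: [0.5292, 0.0227, 0.0533]
ee_rot: [0.001, 0.627, 0.779, -0.0]
contact_force: [0.2, -0.3, -1.1]
width: 0.0212
```

```bash
python3 - <<'E'
from h import *
plan([.5147+.05*.2147,.0746-.05*.9767,.0535],down(12.4));print(pose()[2]["contact_force"])
E
```

```text
rot first (tool, deg): [ 0.04  0.11 -0.12]  then shift cm: [ 0.38 -0.3  -0.02]  | shift in present axes: [ 0.38 -0.3  -0.02]
[ 0.23365686 -0.28742947 -1.06602445]
```

>>> servo_tool(
  deltas=[0,0,0.05,0,0,0,0,0,0.05,0,0,0,0,0,0,0,0,0],
)

```text
clock: 8.6
position: [0.5296, 0.0233, 0.0533]
ee_rot: [0.002, 0.627, 0.779, -0.0]
contact_force: [-0.1, -0.2, -0.9]
width: 0.0211
```

>>> servo_tool(
  deltas=[0,0,0,0,0,0,0,0,0,0,0,0,0,0,0,0,0,0,0,0,0,0,0,0],
  jaw=3.6,
)

```text
clock: 9.0
position: [0.5295, 0.0238, 0.0527]
ee_rot: [0.001, 0.627, 0.779, 0.0]
contact_force: [0.3, -0.1, -0.2]
width: 0.0357
```

>>> servo_tool(
  deltas=[0,0,-0.5,0,0,0,0,0,-2,0,0,0,0,0,-3,0,0,0,0,0,-3,0,0,0,0,0,-2,0,0,0,0,0,0,0,0,0],
)

```text
clock: 9.6
position: [0.5287, 0.0239, 0.1617]
ee_rot: [0.0, 0.627, 0.779, -0.001]
contact_force: [0.6, 0.1, 0.3]
width: 0.036
```

```bash
python3 - <<'E'
from h import *
c=cal("wrist");p=pose();print(p[0],p[2]["contact_force"],p[2]["qpos"])
im,d=eyes.get_image("wrist"); cv2.imwrite("pics/w5.png",im[:,:,::-1]);np.save("w5.npy",im)
np.savez("w5c.npz",*c)
E
```

```text
[0.5286909  0.02394101 0.16169809] [0.61359394 0.06233836 0.27251911] [-8.52120313e-02  2.57520810e-01  1.71305985e+00 -1.63663765e-03
  1.17108023e+00 -3.00563879e-01]
```

View pics/w5.png

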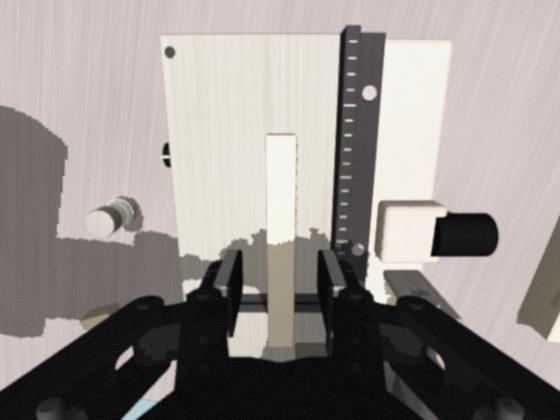

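The wrist view shows the bar lying parallel to the fence (columns 267–296, left end at row 135). The fence edge is near column 338.

```bash
python3 - <<'E'
from h import *
z=np.load("w5c.npz"); c=[z[k] for k in z.files]; im=np.load("w5.npy"); g=cv2.cvtColor(im,cv2.COLOR_RGB2GRAY)
a=np.radians(12.4); ex=np.array([np.cos(a),np.sin(a)]);ey=np.array([-ex[1],ex[0]])
for n,p,q,h in [("fence",(341,60),(333,240),.05),("front",(164,45),(174,200),.05),("left",(175,37),(335,37),.05),("barfront",(267,138),(268,230),.072),("barback",(295,138),(296,230),.072),("barend",(268,135),(294,135),.072),("barend2",(268,347),(292,347),.072),("slot",(245,301),(265,301),.05)]:
    e,r=edge(g,p,q,4); P=ray(c,e,h)[:,:2]; v=P[0]-P[1]
    print(n,e.round(1).tolist(),round(r,2),"ang",np.degrees(np.arctan2(v[1],v[0])).round(2),"ex",(P@ex).round(4),"ey",(P@ey).round(4))
E
```

```text
fence [[338.9, 59.9], [330.5, 239.9]] 0.07 ang 102.34 ex [0.5642 0.564 ] ey [ 0.0198 -0.1208]
front [[160.6, 45.3], [173.9, 200.0]] 0.18 ang 102.11 ex [0.435  0.4344] ey [ 0.0299 -0.0858]
left [[175.0, 34.5], [335.0, 34.2]] 0.07 ang -167.66 ex [0.446  0.5606] ey [0.037  0.0368]
barfront [[266.2, 138.0], [267.0, 230.0]] 0.1 ang 102.17 ex [0.5116 0.5113] ey [-0.0347 -0.1037]
barback [[295.5, 138.0], [293.9, 230.0]] 0.12 ang 102.18 ex [0.5322 0.5319] ey [-0.0347 -0.1037]
barend [[268.0, 135.0], [294.0, 135.0]] 0.0 ang -167.62 ex [0.5128 0.5311] ey [-0.0326 -0.0326]
barend2 [[268.0, 346.4], [292.0, 346.8]] 0.1 ang -168.63 ex [0.5109 0.5316] ey [-0.2108 -0.2112]
slot [[245.0, 300.9], [264.8, 302.8]] 0.94 ang -173.8 ex [0.4897 0.5076] ey [-0.1798 -0.1817]
```

>>> servo_tool(
  deltas=[0,-3,0,0,0,0,0,-3,0,0,0,0,0,-1,0,0,0,8,0,0,0,0,0,8.4,0,0,0,0,0,8.4,0,0,0,0,0,8.4,0,0,0,0,0,8.4,0,0,0,0,0,8.4,0,0,0,0,0,8.4,0,0,0,0,0,8.4,0,0,0,0,0,8.4,0,0,0,0,0,8.4,0,0,0,0,0,6.4,0,0,0,0,0,0],
  jaw=0,
)

```text
clock: 11.05
position: [0.4418, 0.0101, 0.1415]
ee_rot: [-0.003, 0.996, 0.087, -0.019]
contact_force: [0.5, 0.7, 0.8]
width: 0.0003
```

>>> servo_tool(
  deltas=[0,0,0,0,8,0,0,0,0,0,8,0,0,0,0,0,8,0,0,0,0,0,8,0,0,0,0,0,8,0,0,0,0,0,0,0],
)

```text
clock: 11.65
position: [0.4407, 0.0197, 0.1351]
ee_rot: [-0.042, 0.958, 0.094, 0.268]
contact_force: [-0.1, -0.2, -1.2]
width: -0.0
```

```bash
cat >> h.py <<'E'
A=np.radians(12.3); EX=np.array([np.cos(A),np.sin(A),0]);EY=np.array([-EX[1],EX[0],0])
FE=.564
def tilt(deg):
    t=np.radians(deg); z=np.array([0,0,-1.])*np.cos(t)+EX*np.sin(t); y=-EY; return Ro.from_matrix(np.c_[np.cross(y,z),y,z])
def bed(x,y,z): # x from fence face (negative in front), y = world.EY
    return EX*(FE+x)+EY*y+np.array([0,0,z])
def rep():
    p,R,s=pose(); f=s["contact_force"]
    print("fence-x %.4f ey %.4f z %.4f"%(p@EX-FE,p@EY,p[2]),"F ex %.1f ey %.1f z %.1f"%(f@EX,f@EY,f[2]),"tilt",np.degrees(np.arccos(-R.as_matrix()[2,2])).round(1),"q",s["qpos"].round(2),"t",s["clock"])
E
python3 - <<'E'
from h import *
rep(); plan(bed(-.075,-.125,.08),tilt(40))
E
```

```text
fence-x -0.1292 ey -0.0747 z 0.1351 F ex -0.1 ey -0.2 z -1.2 tilt 31.5 q [-0.38 -0.05  2.33  0.69  0.51  0.44] t 11.65
rot first (tool, deg): [-1.02  8.55 -1.47]  then shift cm: [0.61 5.03 7.7 ]  | shift in present axes: [1.87 5.14 7.43]
```

>>> servo_tool(
  deltas=[0.5,2.5,1,-0.5,4,-0.7,0.2,1.5,1.5,-0.5,4,-0.7,0,1,1.5,0,0,0,0,0,0,0,0,0],
)

```text
clock: 12.05
position: [0.4708, -0.0054, 0.1121]
ee_rot: [-0.044, 0.945, 0.103, 0.307]
contact_force: [-0.4, -0.2, -0.3]
width: -0.0001
```

```bash
python3 - <<'E'
from h import *
rep(); plan(bed(-.070,-.122,.087),tilt(40))
E
```

```text
fence-x -0.1052 ey -0.1055 z 0.1121 F ex -0.5 ey -0.1 z -0.3 tilt 36.2 q [-0.48  0.05  2.38  1.12  0.45 -0.1 ] t 12.05
rot first (tool, deg): [-1.21  3.85 -0.28]  then shift cm: [1.08 1.65 4.18]  | shift in present axes: [1.37 1.73 4.06]
```

>>> servo_tool(
  deltas=[0.4,0.9,1.2,-0.6,0.5,0,0.4,0.8,1.2,-0.6,0.4,0,0.3,0,1,0,0,0,0,0,0,0,0,0],
)

```text
clock: 12.45
position: [0.5056, -0.0136, 0.0913]
ee_rot: [-0.036, 0.943, 0.103, 0.315]
contact_force: [0.6, 0.3, 0.1]
width: -0.0003
```

```bash
python3 - <<'E'
from h import *
rep(); plan(bed(-.065,-.122,.087),tilt(37))
im,d=eyes.get_image("scene"); cv2.imwrite("pics/s6.png",cv2.resize(im[150:325,215:395,::-1],None,fx=4,fy=3.4,interpolation=cv2.INTER_CUBIC))
E
```

```text
fence-x -0.0729 ey -0.1210 z 0.0913 F ex 0.6 ey 0.2 z 0.1 tilt 37.0 q [-0.44  0.15  2.37  1.35  0.39 -0.32] t 12.45
rot first (tool, deg): [-0.29  0.    0.09]  then shift cm: [0.37 0.1  0.82]  | shift in present axes: [0.37 0.11 0.82]
```

View pics/s6.png

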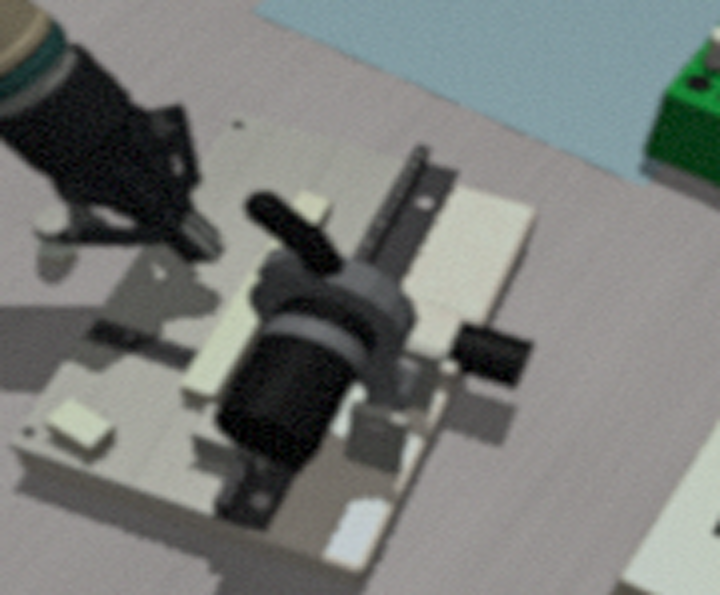

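>>> servo_tool(
  deltas=[-0.7,0,0.8,0,0,0,-0.7,0,0.8,0,0,0,-0.4,0,0.45,0,0,0,0,0,0,0,0,0],
)

```text
clock: 12.9
position: [0.5038, -0.0119, 0.0666]
ee_rot: [-0.036, 0.942, 0.107, 0.317]
contact_force: [-0.5, 0.5, -0.1]
width: -0.0003
```

```bash
python3 - <<'E'
from h import *
rep(); plan(bed(-.035,-.122,.064),tilt(37))
E
```

```text
fence-x -0.0743 ey -0.1189 z 0.0666 F ex -0.4 ey 0.6 z -0.1 tilt 37.2 q [-0.45  0.21  2.41  1.61  0.39 -0.61] t 12.9
rot first (tool, deg): [-0.42 -0.22  0.52]  then shift cm: [2.98 0.31 2.58]  | shift in present axes: [2.97 0.36 2.59]
```

>>> servo_tool(
  deltas=[0.6,0.1,0.5,0,0,0,0.6,0.1,0.5,0,0,0,0.6,0.1,0.5,0,0,0,0.4,0,0.3,0,0,0,0,0,0,0,0,0],
)

```text
clock: 13.4
position: [0.5362, -0.0077, 0.0685]
ee_rot: [-0.036, 0.941, 0.108, 0.319]
contact_force: [-0.0, 0.2, -0.5]
width: -0.0
```

```bash
python3 - <<'E'
from h import *
rep(); plan(bed(-.035,-.122,.064),tilt(37))
im,d=eyes.get_image("scene"); cv2.imwrite("pics/s7.png",cv2.resize(im[150:325,215:395,::-1],None,fx=4,fy=3.4,interpolation=cv2.INTER_CUBIC))
E
```

```text
fence-x -0.0417 ey -0.1217 z 0.0685 F ex 0.0 ey 0.2 z -0.5 tilt 37.5 q [-0.39  0.24  2.35  1.6   0.36 -0.54] t 13.4
rot first (tool, deg): [-0.4  -0.48  0.7 ]  then shift cm: [0.26 0.03 0.77]  | shift in present axes: [0.26 0.04 0.77]
```

View pics/s7.png

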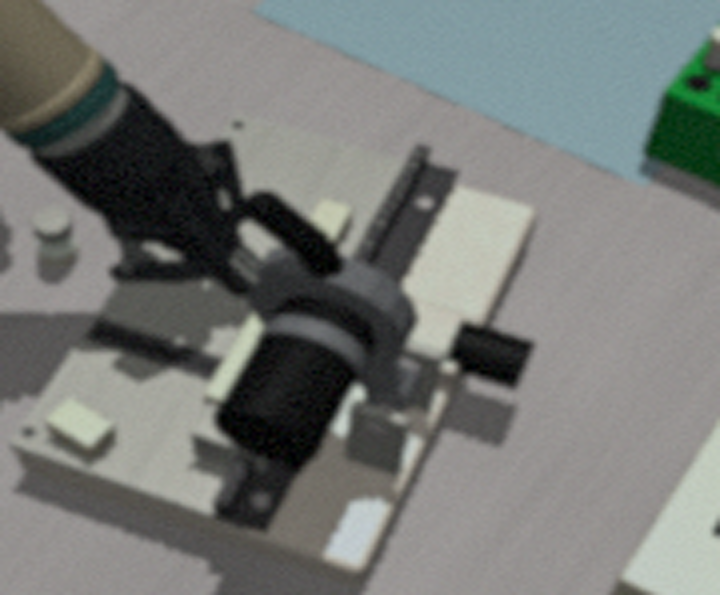

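>>> servo_tool(
  deltas=[0.3,0,0.5,0,0,0,0.3,0,0.4,0,0,0,0.2,0,0.3,0,0,0,0,0,0,0,0,0],
)

```text
clock: 13.85
position: [0.5514, -0.0041, 0.0677]
ee_rot: [-0.036, 0.939, 0.108, 0.323]
contact_force: [-7.3, -0.6, 5.3]
width: 0.0
```

```bash
python3 - <<'E'
from h import *
rep()
E
```

```text
fence-x -0.0262 ey -0.1215 z 0.0677 F ex -7.2 ey 1.0 z 5.3 tilt 38.0 q [-0.37  0.26  2.33  1.64  0.35 -0.56] t 13.85
```

>>> servo_tool(
  deltas=[0,0,-1.5,0,0,0,0,0,-2,0,0,0,0,-3,-0.5,0,0,0,0,-3,0,0,0,0,0,-3,0,0,0,0,0,-3,0,0,0,0,0,-1.2,0,0,0,0,0,0,0,0,0,0],
)

```text
clock: 14.65
position: [0.4962, 0.1203, 0.1001]
ee_rot: [-0.035, 0.94, 0.104, 0.323]
contact_force: [1.5, -0.3, 0.5]
width: -0.0001
```

```bash
python3 - <<'E'
from h import *
rep(); plan(bed(-.018,.008,.064),tilt(37))
c=cal("wrist");
im,d=eyes.get_image("wrist"); cv2.imwrite("pics/w8.png",im[:,:,::-1]);np.save("w8.npy",im)
im,d=eyes.get_image("top"); cv2.imwrite("pics/t8.png",cv2.resize(im[100:260,200:380,::-1],None,fx=4,fy=3.7,interpolation=cv2.INTER_CUBIC))
E
```

```text
fence-x -0.0536 ey 0.0118 z 0.1001 F ex 1.4 ey -0.6 z 0.5 tilt 38.0 q [ 0.01  0.12  2.38  1.68  0.13 -0.28] t 14.65
rot first (tool, deg): [-0.12 -0.96  0.31]  then shift cm: [0.67 0.38 5.03]  | shift in present axes: [0.58 0.39 5.04]
```

View pics/w8.png

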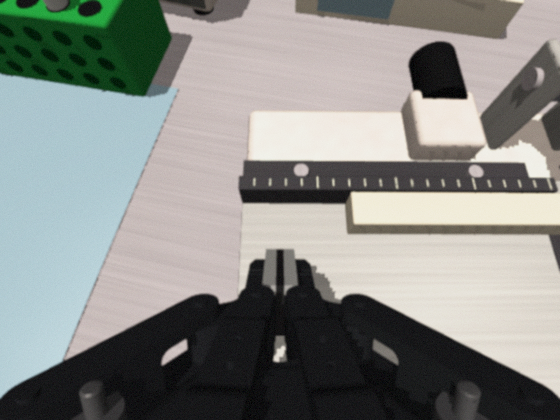

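View pics/t8.png

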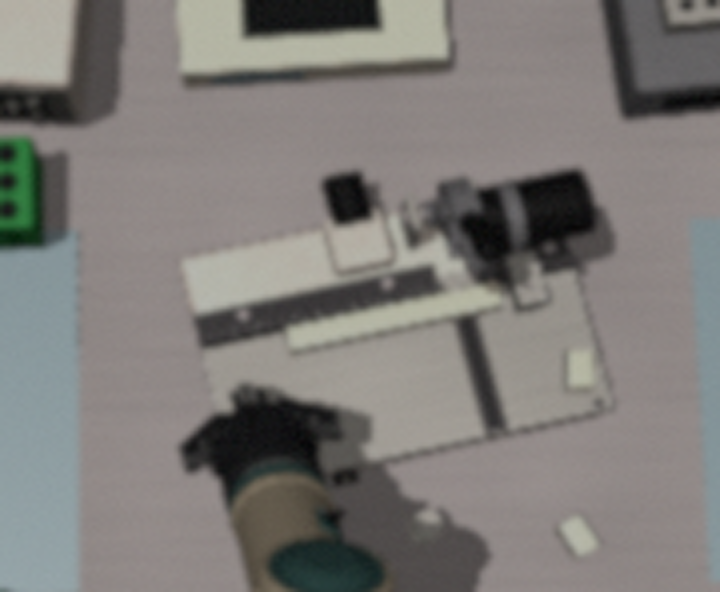

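The views show the bar flush along the fence, its left end at (350,212) in the wrist image, and about 10 mm short of the stop. Joint 5 is near its limit here, so I'll reduce the tilt before pushing the end.

>>> servo_tool(
  deltas=[0,0,0,0,-6,0,0,0,0,0,-6,0,0,0,0,0,-6,0,0,0,0,0,0,0],
)

```text
clock: 15.15
position: [0.5033, 0.1375, 0.1053]
ee_rot: [-0.057, 0.946, 0.113, 0.3]
contact_force: [0.0, 0.5, -0.3]
width: 0.0003
```

```bash
python3 - <<'E'
from h import *
rep(); plan(bed(-.018,.005,.062),tilt(20)); plan(bed(-.018,.005,.09),tilt(20))
E
```

```text
fence-x -0.0430 ey 0.0272 z 0.1053 F ex 0.1 ey 0.4 z -0.3 tilt 35.5 q [0.01 0.12 2.32 1.02 0.2  0.39] t 15.15
rot first (tool, deg): [ -3.02 -15.41   0.79]  then shift cm: [0.87 2.22 4.92]  | shift in present axes: [-0.49  2.48  4.85]
rot first (tool, deg): [ -3.02 -15.41   0.79]  then shift cm: [1.82 2.22 2.29]  | shift in present axes: [1.13 2.37 2.57]
```

>>> servo_tool(
  deltas=[0,0,0,-1,-5,0,0,0,0,-1,-5,0,0,0,0,-1,-5,0,0,0,0,0,0,0],
)

```text
clock: 15.55
position: [0.5023, 0.1485, 0.1045]
ee_rot: [-0.054, 0.963, 0.118, 0.238]
contact_force: [1.6, -0.2, 1.5]
width: -0.0003
```

```bash
python3 - <<'E'
from h import *
rep(); plan(bed(-.018,.008,.062),tilt(20)); plan(bed(-.018,.008,.09),tilt(20))
E
```

```text
fence-x -0.0416 ey 0.0381 z 0.1045 F ex 1.5 ey -0.5 z 1.5 tilt 28.2 q [0.06 0.13 2.2  0.4  0.35 1.04] t 15.55
rot first (tool, deg): [-3.52 -8.05  1.03]  then shift cm: [0.76 3.01 4.8 ]  | shift in present axes: [0.04 3.3  4.66]
rot first (tool, deg): [-3.52 -8.05  1.03]  then shift cm: [1.72 3.01 2.16]  | shift in present axes: [1.36 3.17 2.19]
```

>>> servo_tool(
  deltas=[0,0,0,-1.7,-4,0.5,0,0,0,-1.7,-4,0.5,0.8,0.7,1.1,0,0,0,0.8,0.7,1.1,0,0,0,0,0,0,0,0,0],
)

```text
clock: 16.05
position: [0.5248, 0.1409, 0.0844]
ee_rot: [-0.028, 0.979, 0.108, 0.173]
contact_force: [-0.3, 0.4, 0.2]
width: 0.0002
```

```bash
python3 - <<'E'
from h import *
rep(); plan(bed(-.018,.010,.062),tilt(20))
E
```

```text
fence-x -0.0213 ey 0.0259 z 0.0844 F ex -0.2 ey 0.4 z 0.2 tilt 20.2 q [0.09 0.22 2.08 0.13 0.5  1.35] t 16.05
rot first (tool, deg): [-1.06 -0.2   0.06]  then shift cm: [-0.46  1.59  2.21]  | shift in present axes: [-0.47  1.63  2.18]
```

>>> servo_tool(
  deltas=[-0.2,0,1,-0.5,0,0,-0.2,0,0.8,-0.5,0,0,-0.1,0,0.3,0,0,0,0,0,0,0,0,0],
)

```text
clock: 16.45
position: [0.5236, 0.1403, 0.0588]
ee_rot: [-0.021, 0.979, 0.105, 0.172]
contact_force: [-0.2, 0.3, 0.9]
width: 0.0003
```

```bash
python3 - <<'E'
from h import *
rep(); plan(bed(-.018,-.020,.062),tilt(20))
im,d=eyes.get_image("wrist"); cv2.imwrite("pics/w9.png",im[:,:,::-1])
E
```

```text
fence-x -0.0225 ey 0.0255 z 0.0588 F ex -0.2 ey 0.4 z 0.9 tilt 20.0 q [0.1  0.26 2.11 0.1  0.43 1.38] t 16.45
rot first (tool, deg): [-0.29  0.   -0.13]  then shift cm: [ 0.54  4.55 -0.15]  | shift in present axes: [ 0.55  4.55 -0.17]
```

View pics/w9.png

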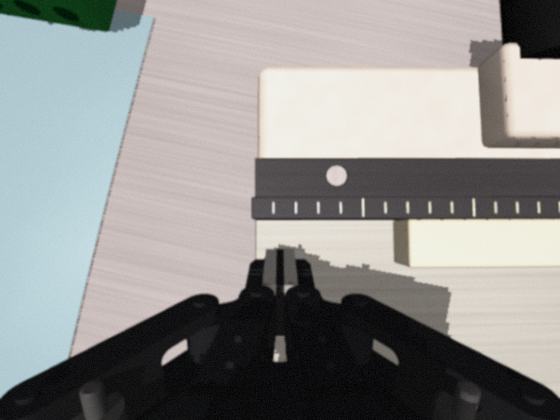

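>>> servo_tool(
  deltas=[0.5,0.8,-0.1,0,0,0,0,0.9,0,0,0,0,0,0.9,0,0,0,0,0,0.7,0,0,0,0,0,0.7,0,0,0,0,0,0,0,0,0,0],
)

```text
clock: 17.1
position: [0.5411, 0.0997, 0.0657]
ee_rot: [-0.021, 0.978, 0.106, 0.177]
contact_force: [-0.4, 0.1, 0.1]
width: -0.0
```

```bash
python3 - <<'E'
from h import *
rep(); plan(bed(-.017,-.030,.060),tilt(20))
im,d=eyes.get_image("wrist"); cv2.imwrite("pics/w10.png",im[:,:,::-1])
E
```

```text
fence-x -0.0141 ey -0.0178 z 0.0657 F ex -0.4 ey 0.2 z 0.1 tilt 20.5 q [0.   0.26 2.09 0.18 0.45 1.21] t 17.1
rot first (tool, deg): [-0.27 -0.54  0.06]  then shift cm: [-0.47  1.22  0.44]  | shift in present axes: [-0.47  1.22  0.43]
```

View pics/w10.png

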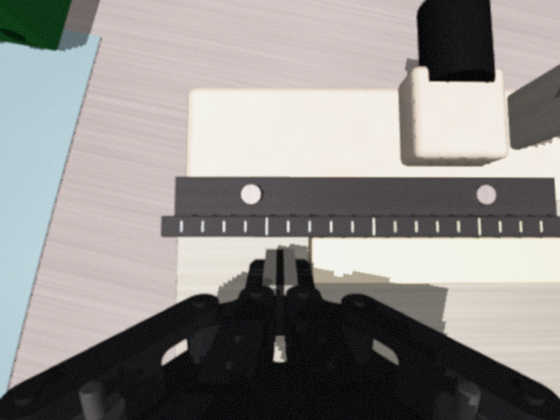

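>>> servo_tool(
  deltas=[-0.3,0,0.4,0,0,0,-0.1,0.4,0.1,0,0,0,0,0.4,0.05,0,0,0,0,0.4,0.05,0,0,0,0,0,0,0,0,0],
)

```text
clock: 17.65
position: [0.5415, 0.0879, 0.058]
ee_rot: [-0.022, 0.978, 0.107, 0.177]
contact_force: [0.5, 0.3, -0.6]
width: 0.0001
```

```bash
python3 - <<'E'
from h import *
rep()
E
```

```text
fence-x -0.0162 ey -0.0295 z 0.0580 F ex 0.6 ey 0.2 z -0.6 tilt 20.5 q [-0.03  0.27  2.11  0.22  0.43  1.15] t 17.65
```

>>> servo_tool(
  deltas=[0,0.3,-0.1,0,0,0,0,0.2,0,0,0,0,0,0.2,0,0,0,0,0,0,0,0,0,0],
)

```text
clock: 18.05
position: [0.5381, 0.0873, 0.0582]
ee_rot: [-0.028, 0.979, 0.106, 0.172]
contact_force: [-0.1, -0.7, -0.5]
width: -0.0002
```

```bash
python3 - <<'E'
from h import *
rep()
im,d=eyes.get_image("top"); cv2.imwrite("pics/t11.png",cv2.resize(im[130:230,240:370,::-1],None,fx=6,fy=6,interpolation=cv2.INTER_CUBIC))
E
```

```text
fence-x -0.0197 ey -0.0293 z 0.0582 F ex -0.2 ey -0.7 z -0.5 tilt 20.1 q [-0.04  0.26  2.11  0.24  0.45  1.12] t 18.05
```

View pics/t11.png

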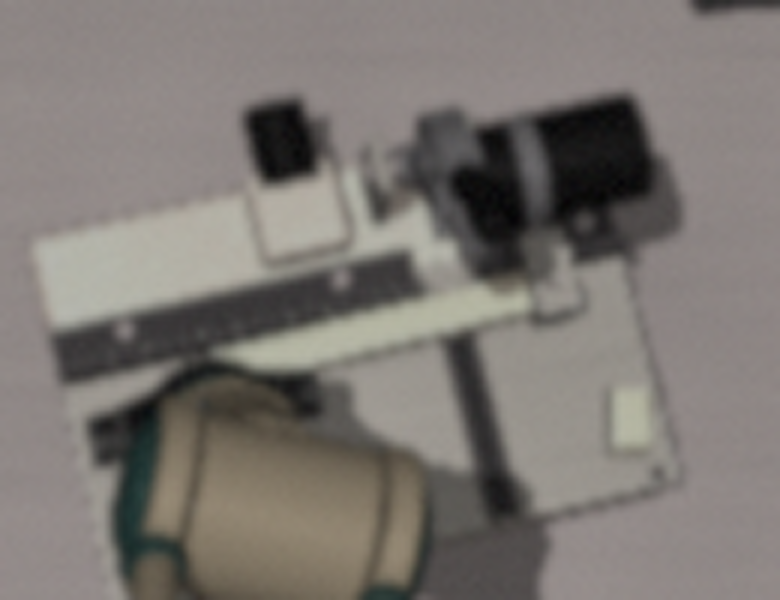

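>>> servo_tool(
  deltas=[0.2,0.3,0,0,0,0,0.1,0.4,0,0,0,0],
)

```text
clock: 18.3
position: [0.5377, 0.0859, 0.0581]
ee_rot: [-0.033, 0.98, 0.104, 0.168]
contact_force: [-3.5, 25.0, 7.5]
width: -0.0004
```

```bash
python3 - <<'E'
from h import *
rep()
im,d=eyes.get_image("wrist"); cv2.imwrite("pics/w11.png",im[:,:,::-1])
rep()
E
```

```text
fence-x -0.0203 ey -0.0307 z 0.0581 F ex 1.9 ey 25.1 z 7.5 tilt 19.7 q [-0.05  0.27  2.1   0.26  0.46  1.1 ] t 18.3
fence-x -0.0203 ey -0.0305 z 0.0581 F ex 1.0 ey 20.8 z 5.9 tilt 19.7 q [-0.05  0.27  2.1   0.26  0.47  1.1 ] t 18.35
```

View pics/w11.png

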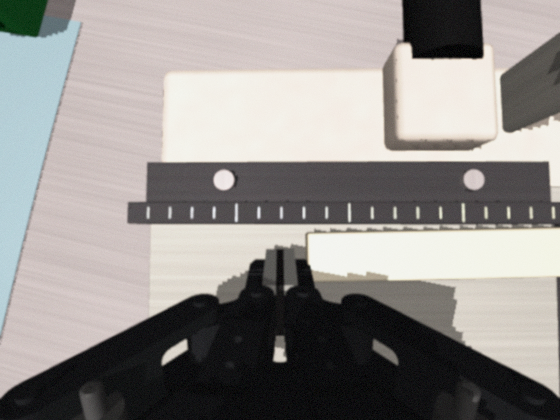

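>>> servo_tool(
  deltas=[0,-0.8,0,0,0,0,0,-0.8,0,0,0,0,0,-0.5,-1.5,0,0,0,-1,0,-2.5,0,0,0,-1.5,0,-2,0,0,0,-1,2,0,0,4,0,0,3,0,0,4,0,0,3,0,0,4,0,0,2.5,0,0,4,0,0,1,0,0,2,0,0,0,0,0,0,0],
)

```text
clock: 19.45
position: [0.5009, 0.0138, 0.1021]
ee_rot: [-0.049, 0.952, 0.103, 0.284]
contact_force: [0.6, -0.7, 0.1]
width: 0.0001
```

```bash
python3 - <<'E'
from h import *
rep(); plan(bed(-.036,-.125,.090),tilt(38))
c=cal("wrist");np.savez("w12c.npz",*c)
im,d=eyes.get_image("wrist"); cv2.imwrite("pics/w12.png",im[:,:,::-1]);np.save("w12.npy",im)
im,d=eyes.get_image("top"); np.save("t12.npy",im);cv2.imwrite("pics/t12.png",cv2.resize(im[130:230,240:370,::-1],None,fx=6,fy=6,interpolation=cv2.INTER_CUBIC))
E
```

```text
fence-x -0.0716 ey -0.0933 z 0.1021 F ex 0.5 ey -0.8 z 0.1 tilt 33.5 q [-0.36  0.11  2.31  0.99  0.4   0.13] t 19.45
rot first (tool, deg): [-2.    4.56 -0.6 ]  then shift cm: [2.06 3.17 3.15]  | shift in present axes: [2.34 3.26 2.86]
```

View pics/w12.png

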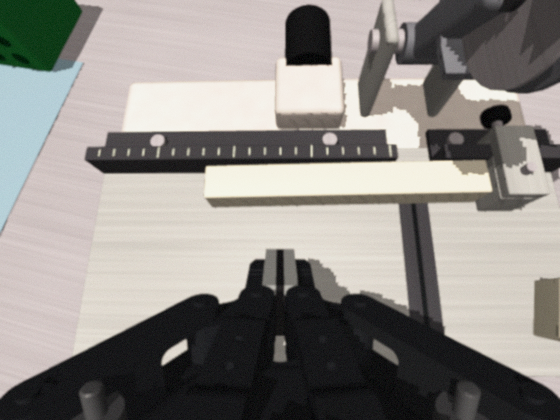

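View pics/t12.png

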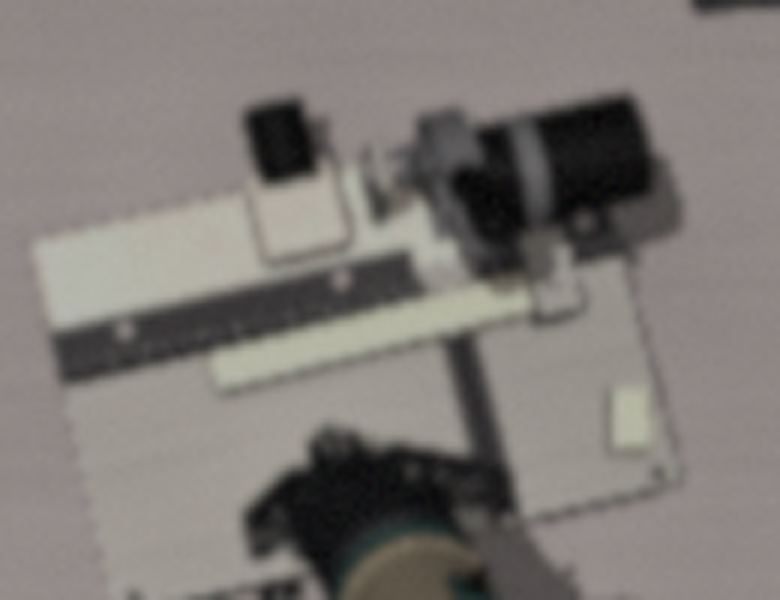

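The wrist view shows the bar's right end at the stop (about (490,178)). Its left end at (206,183) stands slightly off the fence. I'll measure it, then go to the slanted press.

```bash
python3 - <<'E'
from h import *
z=np.load("w12c.npz"); c=[z[k] for k in z.files]
P=ray(c,[(206,167),(205,197),(490,162),(492,191),(103,172),(380,159)],[.072,.072,.072,.072,.05,.05])
print((P@EX-FE).round(4),(P@EY).round(4))
E
```

```text
[-0.0059 -0.0263 -0.0029 -0.0224  0.0007  0.0099] [-0.0438 -0.0449 -0.2241 -0.2217  0.0384 -0.1616]
```

>>> servo_tool(
  deltas=[0.5,1.2,0,-1,2.2,-0.3,0.5,1.2,0,-1,2.2,-0.3,0.5,0.6,0.5,0,0,0,0.3,0,0.5,0,0,0,0,0,0,0,0,0],
)

```text
clock: 20.05
position: [0.5315, -0.0071, 0.1062]
ee_rot: [-0.036, 0.94, 0.107, 0.323]
contact_force: [-0.5, 0.2, -0.4]
width: -0.0002
```

```bash
python3 - <<'E'
from h import *
rep(); plan(bed(-.036,-.125,.090),tilt(38))
E
```

```text
fence-x -0.0463 ey -0.1201 z 0.1062 F ex -0.5 ey 0.3 z -0.4 tilt 37.9 q [-0.4   0.15  2.32  1.28  0.38 -0.21] t 20.05
rot first (tool, deg): [-0.29  0.06  0.55]  then shift cm: [-0.19  0.49  1.91]  | shift in present axes: [-0.19  0.49  1.91]
```

>>> servo_tool(
  deltas=[-0.1,0.2,0.7,-0.2,0,0.3,-0.1,0.2,0.7,0,0,0,0,0.1,0.5,0,0,0,0,0,0,0,0,0],
)

```text
clock: 20.45
position: [0.5442, -0.0066, 0.09]
ee_rot: [-0.036, 0.94, 0.107, 0.323]
contact_force: [0.1, -0.2, -0.3]
width: 0.0001
```

```bash
python3 - <<'E'
from h import *
rep(); plan(bed(-.026,-.127,.072),tilt(38))
E
```

```text
fence-x -0.0337 ey -0.1224 z 0.0900 F ex 0.0 ey -0.2 z -0.3 tilt 37.9 q [-0.38  0.2   2.31  1.42  0.36 -0.34] t 20.45
rot first (tool, deg): [-0.36  0.09  0.54]  then shift cm: [-0.51  0.46  1.89]  | shift in present axes: [-0.51  0.47  1.89]
```

>>> servo_tool(
  deltas=[-0.4,0.2,0.6,0,0,0,-0.3,0.2,0.5,0,0,0,0,0.1,0.2,0,0,0,0,0,0,0,0,0],
)

```text
clock: 20.85
position: [0.5485, -0.0086, 0.0759]
ee_rot: [-0.037, 0.939, 0.109, 0.323]
contact_force: [-0.3, -0.2, -0.3]
width: 0.0003
```

```bash
python3 - <<'E'
from h import *
rep(); plan(bed(-.022,-.127,.072),tilt(38))
E
```

```text
fence-x -0.0299 ey -0.1253 z 0.0759 F ex -0.3 ey -0.1 z -0.3 tilt 37.9 q [-0.39  0.24  2.32  1.53  0.36 -0.47] t 20.85
rot first (tool, deg): [-0.54  0.07  0.74]  then shift cm: [0.38 0.17 0.8 ]  | shift in present axes: [0.38 0.18 0.79]
```

>>> servo_tool(
  deltas=[0,0,0.4,0,0,0,0.1,0,0.4,0,0,0],
)

```text
clock: 21.05
position: [0.5545, -0.0069, 0.0709]
ee_rot: [-0.037, 0.939, 0.109, 0.323]
contact_force: [-2.7, -0.5, 6.6]
width: 0.0001
```

```bash
python3 - <<'E'
from h import *
rep()
E
```

```text
fence-x -0.0237 ey -0.1249 z 0.0709 F ex -2.8 ey 0.1 z 6.6 tilt 38.0 q [-0.38  0.26  2.32  1.59  0.36 -0.52] t 21.05
```

Contact is made. I'll push on, mostly towards the fence.

>>> servo_tool(
  deltas=[0.3,0,0.3,0,0,0,0.3,0,0.3,0,0,0],
)

```text
clock: 21.25
position: [0.5569, -0.0061, 0.0698]
ee_rot: [-0.034, 0.94, 0.108, 0.322]
contact_force: [-52.7, -13.6, 56.8]
width: -0.0
```

```bash
python3 - <<'E'
from h import *
rep()
c=cal("wrist");np.savez("w13c.npz",*c)
im,d=eyes.get_image("wrist"); cv2.imwrite("pics/w13.png",im[:,:,::-1])
rep()
E
```

```text
fence-x -0.0212 ey -0.1246 z 0.0698 F ex -54.4 ey -2.1 z 56.8 tilt 37.7 q [-0.36  0.26  2.32  1.59  0.34 -0.51] t 21.25
fence-x -0.0213 ey -0.1246 z 0.0700 F ex -38.9 ey -2.7 z 39.8 tilt 37.7 q [-0.36  0.26  2.32  1.59  0.34 -0.51] t 21.3
```

View pics/w13.png

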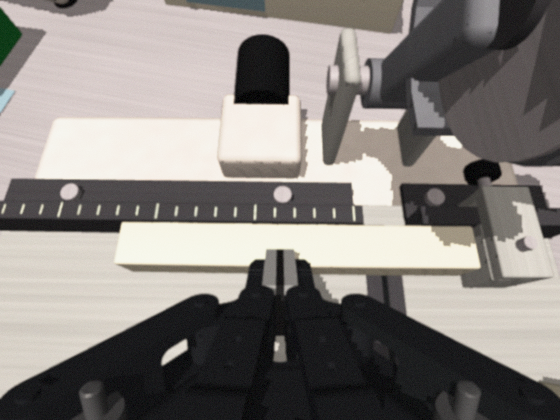

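>>> servo_tool(
  deltas=[0,0,0,0,0,0],
)

```text
clock: 21.4
position: [0.5555, -0.0065, 0.0711]
ee_rot: [-0.033, 0.94, 0.108, 0.322]
contact_force: [0.7, -0.2, 1.8]
width: 0.0003
```

```bash
python3 - <<'E'
from h import *
rep()
z=np.load("w13c.npz"); c=[z[k] for k in z.files]
P=ray(c,[(122,224),(117,264),(474,228),(478,270),(480,208),(492,276)],[.072,.072,.072,.072,.077,.077])
print((P@EX-FE).round(4),(P@EY).round(4))
im=cv2.imread("pics/w13.png"); cv2.imwrite("pics/w13z.png",cv2.resize(im[170:300,400:560],None,fx=4.5,fy=4.5,interpolation=cv2.INTER_CUBIC))
cv2.imwrite("pics/w13y.png",cv2.resize(im[170:300,90:250],None,fx=4.5,fy=4.5,interpolation=cv2.INTER_CUBIC))
E
```

```text
fence-x -0.0226 ey -0.1247 z 0.0711 F ex 0.6 ey -0.3 z 1.8 tilt 37.8 q [-0.36  0.25  2.32  1.59  0.34 -0.51] t 21.4
[-0.0023 -0.0226 -0.0018 -0.0232  0.0071 -0.0269] [-0.0446 -0.046  -0.2226 -0.2202 -0.2247 -0.2231]
```

View pics/w13z.png

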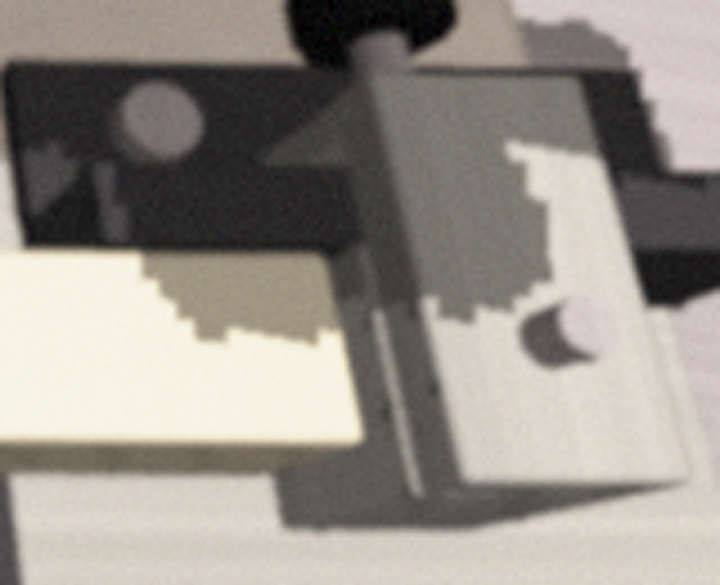

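View pics/w13y.png

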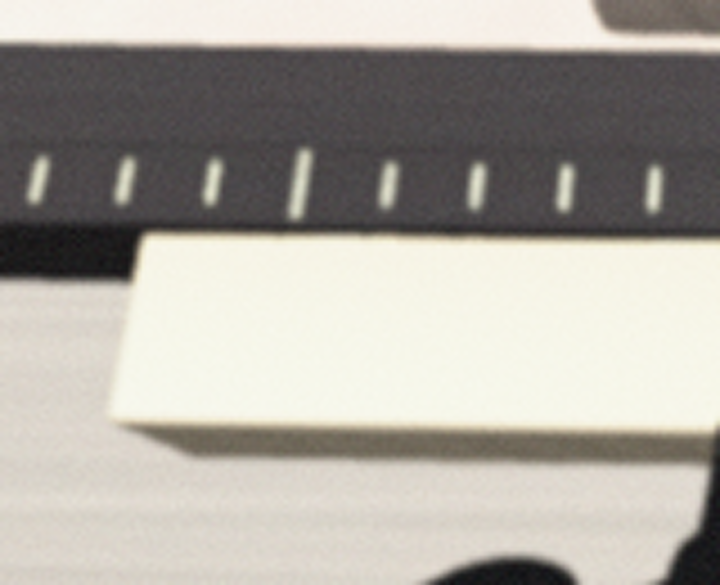

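```bash
python3 - <<'E'
from h import *
z=np.load("w13c.npz"); c=[z[k] for k in z.files]
uv=[(400+a/4.5-.4,170+b/4.5-.4) for a,b in [(420,495),(375,310),(462,483),(372,90),(362,440),(333,252)]]
P=ray(c,uv,[.077,.077,.086,.086,.072,.072])
print((P@EX-FE).round(4),(P@EY).round(4))
for s in (-.222,-.2245,-.227):
  Q=proj(c,[bed(-.028,s,h) for h in (.05,.072,.077,.086)]); print(s,((Q+.4-[400,170])*4.5).round(0).tolist())
E
```

```text
[-0.0285 -0.0088 -0.0288  0.0131 -0.0219 -0.0006] [-0.2232 -0.2227 -0.2216 -0.2218 -0.2214 -0.2227]
-0.222 [[270.0, 526.0], [379.0, 497.0], [408.0, 490.0], [464.0, 474.0]]
-0.2245 [[291.0, 526.0], [402.0, 497.0], [431.0, 490.0], [489.0, 475.0]]
-0.227 [[311.0, 527.0], [425.0, 498.0], [455.0, 490.0], [514.0, 475.0]]
```

>>> servo_tool(
  deltas=[0.05,0.15,0.2,0,0,0],
)

```text
clock: 21.5
position: [0.556, -0.0066, 0.0704]
ee_rot: [-0.033, 0.94, 0.108, 0.322]
contact_force: [-15.3, 0.9, 17.2]
width: -0.0003
```

>>> servo_tool(
  deltas=[0.05,0.3,0.15,0,0,0],
)

```text
clock: 21.6
position: [0.5562, -0.0066, 0.0703]
ee_rot: [-0.035, 0.939, 0.11, 0.323]
contact_force: [-19.8, 3.3, 23.0]
width: 0.0001
```

```bash
python3 - <<'E'
from h import *
rep()
E
```

```text
fence-x -0.0220 ey -0.1250 z 0.0703 F ex -18.7 ey 7.5 z 23.0 tilt 37.9 q [-0.37  0.26  2.32  1.59  0.35 -0.52] t 21.6
```

>>> servo_tool(
  deltas=[0.05,0.5,0.15,0,0,0,0.05,0.5,0.15,0,0,0],
)

```text
clock: 21.8
position: [0.5562, -0.0067, 0.0702]
ee_rot: [-0.043, 0.938, 0.114, 0.324]
contact_force: [-20.1, 4.1, 22.8]
width: 0.0
```

```bash
python3 - <<'E'
from h import *
rep()
c=cal("wrist");np.savez("w14c.npz",*c)
im,d=eyes.get_image("wrist"); cv2.imwrite("pics/w14.png",im[:,:,::-1])
rep()
cv2.imwrite("pics/w14z.png",cv2.resize(im[170:300,400:560,::-1],None,fx=4.5,fy=4.5,interpolation=cv2.INTER_CUBIC))
E
```

```text
fence-x -0.0220 ey -0.1250 z 0.0702 F ex -18.8 ey 8.3 z 22.8 tilt 38.2 q [-0.39  0.26  2.32  1.57  0.38 -0.52] t 21.8
fence-x -0.0220 ey -0.1251 z 0.0702 F ex -18.1 ey 8.9 z 24.4 tilt 38.2 q [-0.39  0.26  2.32  1.57  0.38 -0.52] t 21.85
```

View pics/w14z.png

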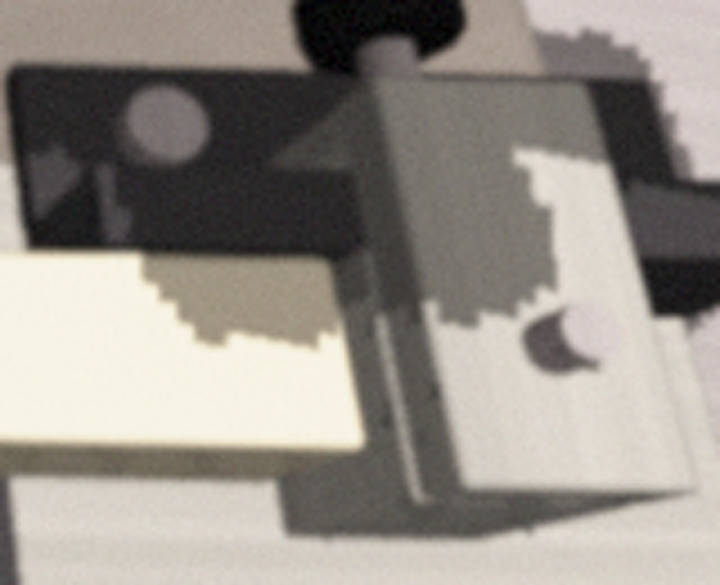

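>>> servo_tool(
  deltas=[0,1,0.1,0,0,0,0,1.2,0.1,0,0,0,0,1.2,0.1,0,0,0],
)

```text
clock: 22.15
position: [0.559, -0.0221, 0.0699]
ee_rot: [-0.058, 0.936, 0.123, 0.326]
contact_force: [-16.9, 7.2, 21.3]
width: -0.0
```

```bash
python3 - <<'E'
from h import *
rep()
plan(bed(-.022,-.125,.07),tilt(38))
E
```

```text
fence-x -0.0226 ey -0.1407 z 0.0699 F ex -15.0 ey 10.6 z 21.3 tilt 38.7 q [-0.46  0.28  2.3   1.48  0.45 -0.5 ] t 22.15
rot first (tool, deg): [-3.28 -0.58  1.57]  then shift cm: [ 0.05 -1.57  0.03]  | shift in present axes: [ 0.09 -1.56  0.12]
```

```bash
python3 - <<'E'
from h import *
c=cal("wrist");np.savez("w15c.npz",*c)
im,d=eyes.get_image("wrist"); cv2.imwrite("pics/w15.png",im[:,:,::-1]); np.save("w15.npy",im)
rep()
E
```

```text
fence-x -0.0225 ey -0.1420 z 0.0698 F ex -17.5 ey 9.1 z 23.2 tilt 38.6 q [-0.46  0.28  2.3   1.48  0.45 -0.5 ] t 22.2
```

View pics/w15.png

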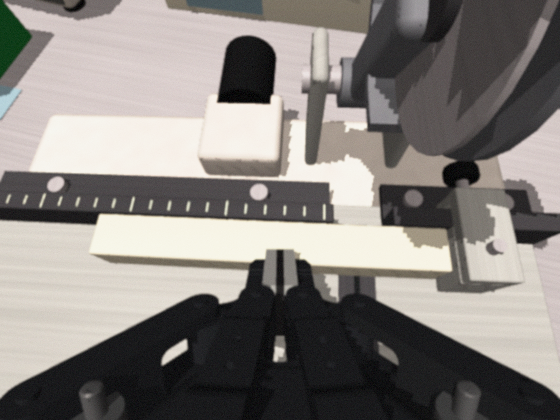

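```bash
python3 - <<'E'
from h import *
im=cv2.imread("pics/w15.png"); cv2.imwrite("pics/w15z.png",cv2.resize(im[190:310,410:540],None,fx=6,fy=5,interpolation=cv2.INTER_CUBIC))
cv2.imwrite("pics/w15y.png",cv2.resize(im[180:290,70:220],None,fx=5,fy=5,interpolation=cv2.INTER_CUBIC))
z=np.load("w15c.npz"); c=[z[k] for k in z.files]
for s in (-.222,-.2235,-.225):
  Q=proj(c,[bed(x,s,h) for x in(-.028,-.022,-.001) for h in (.05,.072,.077,.086)]); print(s,((Q+.4-[410,190])*[6,5]).round(0).tolist())
E
```

```text
-0.222 [[147.0, 504.0], [264.0, 470.0], [296.0, 461.0], [357.0, 443.0], [139.0, 447.0], [254.0, 406.0], [284.0, 395.0], [344.0, 373.0], [112.0, 258.0], [218.0, 195.0], [245.0, 178.0], [300.0, 146.0]]
-0.2235 [[164.0, 504.0], [284.0, 470.0], [316.0, 461.0], [378.0, 443.0], [155.0, 447.0], [273.0, 406.0], [304.0, 395.0], [365.0, 374.0], [128.0, 259.0], [236.0, 196.0], [264.0, 179.0], [320.0, 146.0]]
-0.225 [[181.0, 505.0], [303.0, 471.0], [336.0, 462.0], [400.0, 444.0], [172.0, 448.0], [292.0, 407.0], [324.0, 396.0], [386.0, 375.0], [144.0, 259.0], [254.0, 196.0], [283.0, 180.0], [340.0, 147.0]]
```

View pics/w15z.png

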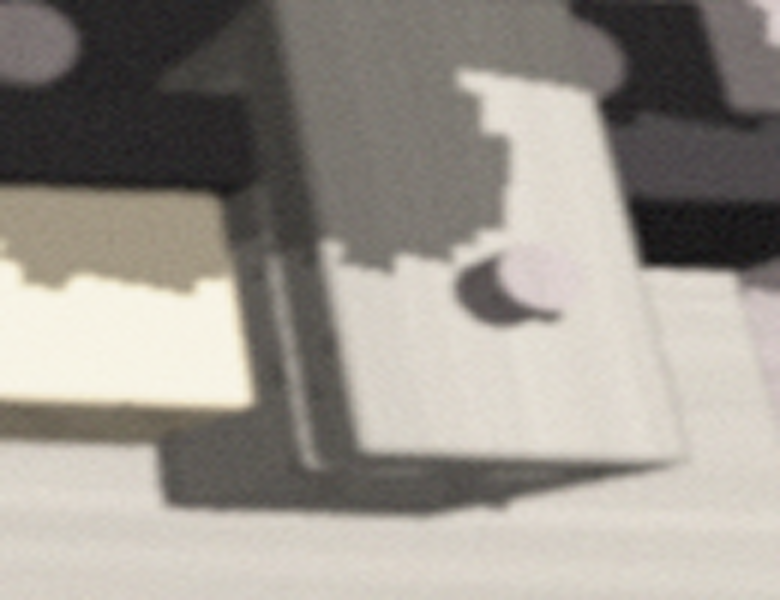

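View pics/w15y.png

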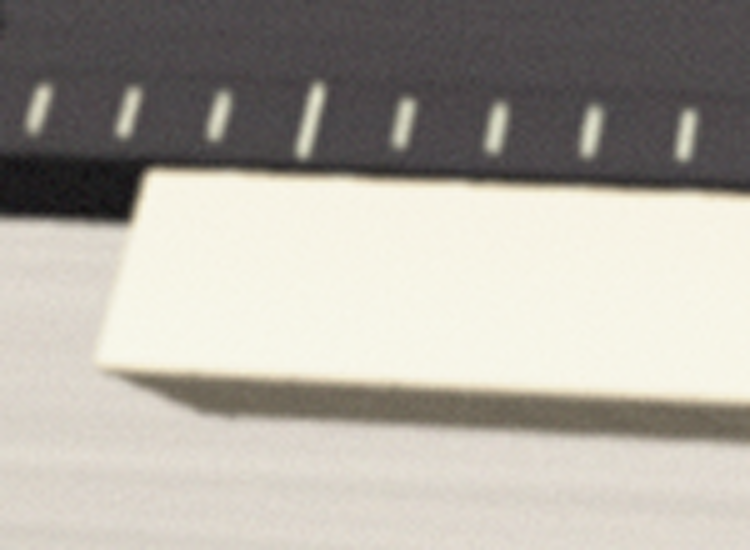

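>>> servo_tool(
  deltas=[0,0,-0.5,0,0,0,0,0,-0.5,0,0,0,0,-0.8,0,-1.6,-0.3,0.8,0,-0.8,0,-1.6,-0.3,0.8,0,0,0,0,0,0],
)

```text
clock: 22.7
position: [0.55, -0.0101, 0.0789]
ee_rot: [-0.034, 0.94, 0.1, 0.324]
contact_force: [-0.4, -0.5, -0.0]
width: -0.0003
```

```bash
python3 - <<'E'
from h import *
rep()
plan(bed(-.0235,-.128,.0715),tilt(38))
E
```

```text
fence-x -0.0288 ey -0.1270 z 0.0789 F ex -0.5 ey -0.4 z -0.0 tilt 38.0 q [-0.38  0.23  2.32  1.54  0.35 -0.45] t 22.7
rot first (tool, deg): [ 0.13 -0.02 -0.17]  then shift cm: [-0.04  0.1   0.91]  | shift in present axes: [-0.04  0.1   0.91]
```

>>> servo_tool(
  deltas=[0,0.05,0.4,0,0,0,0,0.05,0.4,0,0,0],
)

```text
clock: 22.9
position: [0.5562, -0.0104, 0.073]
ee_rot: [-0.034, 0.94, 0.1, 0.325]
contact_force: [-1.0, -0.9, 0.0]
width: 0.0
```

>>> servo_tool(
  deltas=[0.05,0.1,0.2,0,0,0],
)

```text
clock: 23.0
position: [0.5581, -0.011, 0.0712]
ee_rot: [-0.034, 0.94, 0.1, 0.324]
contact_force: [-17.2, -0.1, 20.6]
width: -0.0001
```

>>> servo_tool(
  deltas=[0.05,0.2,0.2,0,0,0],
)

```text
clock: 23.1
position: [0.5585, -0.011, 0.0706]
ee_rot: [-0.036, 0.94, 0.101, 0.325]
contact_force: [-39.8, -1.7, 48.9]
width: -0.0004
```

```bash
python3 - <<'E'
from h import *
rep()
c=cal("wrist");np.savez("w16c.npz",*c)
im,d=eyes.get_image("wrist"); cv2.imwrite("pics/w16.png",im[:,:,::-1])
rep()
im,d=eyes.get_image("top"); cv2.imwrite("pics/t16.png",cv2.resize(im[130:230,240:370,::-1],None,fx=6,fy=6,interpolation=cv2.INTER_CUBIC))
rep()
E
```

```text
fence-x -0.0206 ey -0.1297 z 0.0706 F ex -39.2 ey 6.8 z 48.9 tilt 38.2 q [-0.38  0.26  2.32  1.6   0.35 -0.52] t 23.1
fence-x -0.0208 ey -0.1297 z 0.0708 F ex -23.8 ey 4.5 z 30.3 tilt 38.2 q [-0.38  0.26  2.32  1.6   0.35 -0.52] t 23.15
fence-x -0.0209 ey -0.1297 z 0.0709 F ex -21.9 ey 5.9 z 27.6 tilt 38.2 q [-0.38  0.26  2.32  1.6   0.35 -0.52] t 23.2
```

View pics/w16.png

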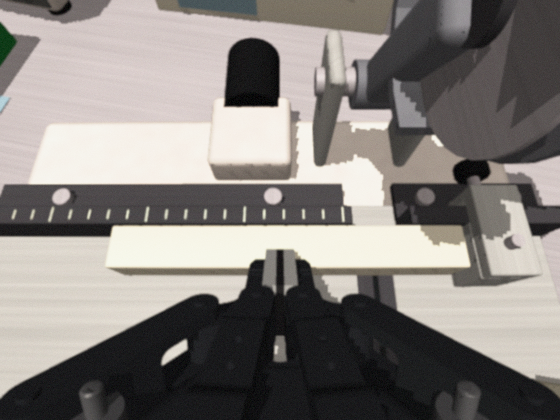

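View pics/t16.png

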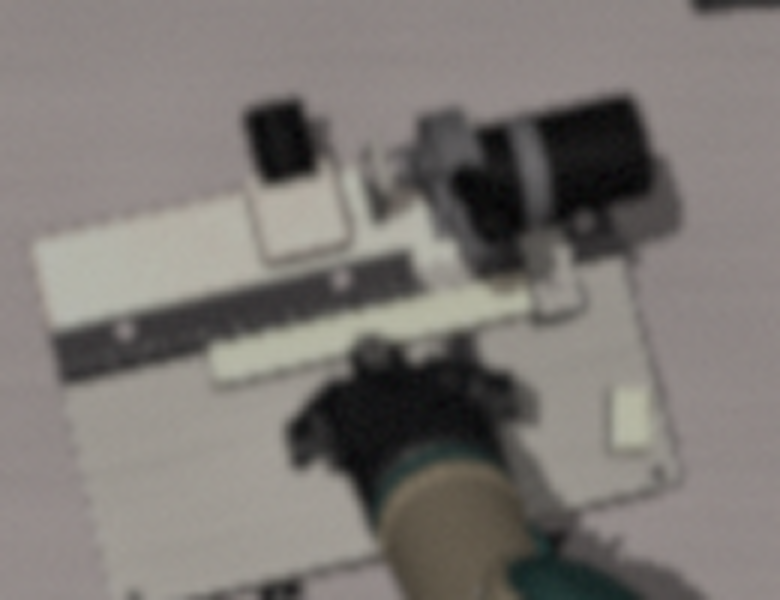

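```bash
python3 - <<'E'
from h import *
z=np.load("w16c.npz"); c=[z[k] for k in z.files]; im=cv2.imread("pics/w16.png"); g=im[:,:,1]
e,r=edge(g,(120,226),(460,229),5); P=ray(c,e,.072); v=P[0]-P[1]
print("back edge",e.round(1).tolist(),np.degrees(np.arctan2(v[1],v[0])),(P@EX-FE).round(4))
for n,p,q in [("L",(112,230),(107,264)),("R",(463,228),(469,266))]:
    e,r=edge(g,p,q,4); P=ray(c,e,.072); print(n,(P@EY).round(4))
cv2.imwrite("pics/w16z.png",cv2.resize(im[190:310,420:550],None,fx=6,fy=5,interpolation=cv2.INTER_CUBIC))
for s in (-.222,-.2235,-.225):
  Q=proj(c,[bed(x,s,h) for x,h in ((-.028,.05),(-.022,.072),(-.028,.077),(-.028,.086))]); print(s,((Q+.4-[420,190])*[6,5]).round(0).tolist())
im,d=eyes.get_image("scene"); cv2.imwrite("pics/s16.png",im[:,:,::-1]); rep()
E
```

```text
back edge [[120.0, 225.0], [460.0, 224.7]] 102.34907777827748 [-0.0008 -0.0007]
L [-0.0441 -0.0443]
R [-0.2219 -0.2219]
-0.222 [[187.0, 480.0], [306.0, 383.0], [358.0, 436.0], [428.0, 418.0]]
-0.2235 [[203.0, 480.0], [324.0, 383.0], [377.0, 436.0], [448.0, 418.0]]
-0.225 [[220.0, 480.0], [343.0, 383.0], [396.0, 436.0], [468.0, 418.0]]
fence-x -0.0209 ey -0.1297 z 0.0709 F ex -21.8 ey 5.7 z 25.8 tilt 38.2 q [-0.38  0.26  2.32  1.6   0.35 -0.52] t 23.25
```

View pics/w16z.png

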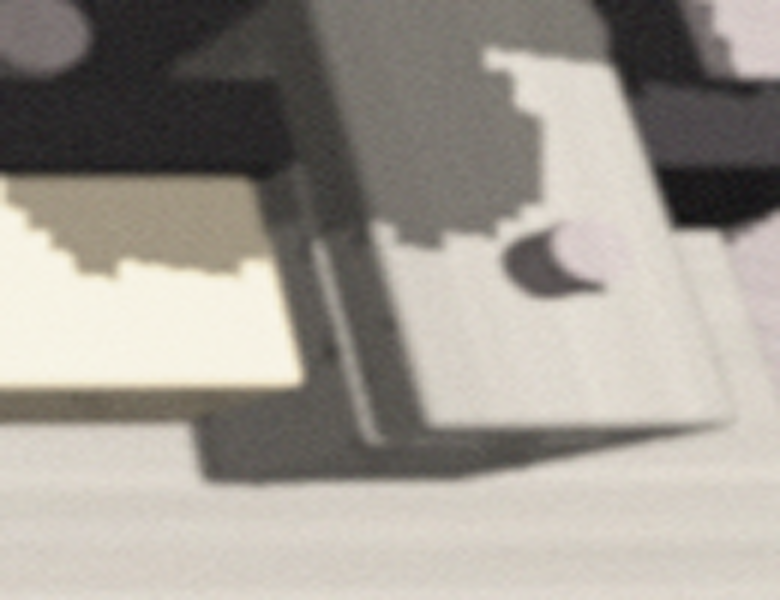

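View pics/s16.png

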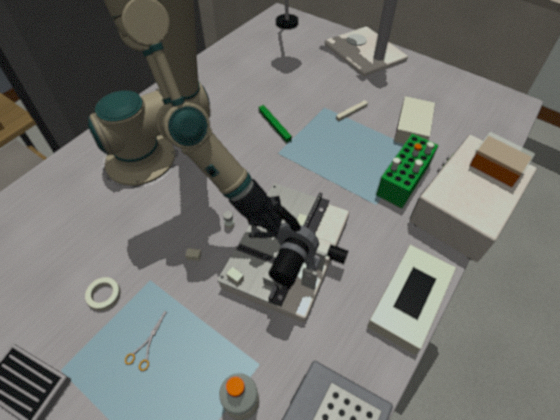

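The bar is flush along the fence (102.35° against about 102.3°) and its end is within about 1 mm of the stop. The push is steady and nothing else has moved, so I'm handing in.

```bash
python3 - <<'E'
from h import *
print(manip.sign_off()); rep()
E
```

```text
the job is handed in; nothing more can be done
None
the job is handed in; nothing more can be done
```

I laid the long white bar on the saw bed, pushed it back to the fence, then slid it along to the length stop. I handed in at about 23 s with the closed fingertips still holding it, tilted 38° and pressing on its upper front edge. Sign-off gives no verdict.

**Last checks before handing in:**
- **Push:** the wrist force was about 26 N down, 22 N toward the fence and 6 N toward the stop. It was settling slowly as the arm held still. The highest reading was about 57 N.
- **Along the fence:** the bar's back edge lay at 102.35° against about 102.3° for the fence. The measured gap was about 0.8 mm, within camera error of touching.
- **At the stop:** I pushed the bar against the stop with about 25 N. It then swung out from the fence by a few millimetres at the left end, and the slanted push straightened it. A later attempt to slide it further under load only made the fingers slip.
- **Other things:** the block on the bed, the vial, the block in front of the saw, the clamp, rack and bottle look unmoved in the last scene picture. I saw no sign of contact with the saw head.

**Where the checks disagreed:** depending on which stop edge I used, the camera put the end gap at anything from 0 to about 1.3 mm. The bar measured 178 mm instead of 180, so the camera measures it about 1% short. I take the true gap to be under 1.5 mm, inside the 2.5 mm limit.

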